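# Change the batch on the swing tray of the curing lamp

### The job

Change over the inflator heads at the curing lamp: push the green tray round its pivot pin, a good quarter turn out from under the lamp, move the cured heads (green sleeves) onto the sloped pick-up rest, each lying on the deck itself, and lay every fresh head (orange sleeve) from the mat in a pair of notches of its own, centred across the rails. Then push the loaded tray back so that the middle of the white line across it is right under the centre of the lamp, and leave the lamp and the other things on the counter undisturbed.

Things in the scene. Friction and masses are not known exactly. Their poses are not given: they have to be found in the camera images.
- tray (a joint): heading of the green flat steel swing tray about its fixed pivot pin, rad: 0 at the start, growing as it swings out, anticlockwise seen from above, to a stop at 2.35. Friction about 0.25 N m plus slight damping; it has no latch and stays where it is left. Push it by a long edge (about 220 mm from the pivot is good).
- pivot (a point): top of the brass-capped pivot pin, 36 mm above the counter, on the tray's turning axis (fixed); its x axis is the tray's direction at joint 0
- tray_mid (a point): middle of the white line painted across the tray's top, on its centre line, 132 mm from the pivot axis, 20 mm above the counter; x points outward along the tray, y to its left, z up. The tray is 6 mm thick (underside 14 mm above the counter), 110 mm wide (55 either side of the centre line) and reaches from 35 mm behind the pivot axis to 250 mm ahead of it.
- lamp_spot (a point): centre of the lens in the underside of the yellow-banded curing lamp, 192 mm above the counter, over the circle that the middle of the white line runs on, within 0.2 rad of the tray's first heading. The lamp is fixed; head 74 mm dia, 55 high. Its bent arm, at most 295 mm high, leads to a foot on the far side of the tray from the robot.
- mat: black rubber mat on the counter, 250 (x) x 150 (y) x 3 mm, fixed; origin at the centre of its underside
- rest_deck (a point): centre of the upper surface of the fixed sloped pick-up rest, 36 mm above the counter. The light wood deck, 250 mm (level, along x) x 150 mm (along y), falls at 12 degrees towards -y, where a brass lip 8 mm high edges it. This frame is level, z up. Metal parts do not slide on the deck.
- notch0 (a point): innermost notch pair, 78 mm from the pivot: the middle of a head lying in it, axis 46 mm above the counter, 26 above the tray. x outward along the tray, y across. Two rails 6 mm thick, 28 mm either side of the centre line, tops 2 mm below the seated axis, 90-degree vees; a rod within 8 mm finds the bottom.
- notch1 (a point): middle notch pair, 132 mm from the pivot: the middle of a head lying in it, axis 46 mm above the counter, 26 above the tray. x outward along the tray, y across. Two rails 6 mm thick, 28 mm either side of the centre line, tops 2 mm below the seated axis, 90-degree vees; a rod within 8 mm finds the bottom.
- notch2 (a point): outermost notch pair, 186 mm from the pivot: the middle of a head lying in it, axis 46 mm above the counter, 26 above the tray. x outward along the tray, y across. Two rails 6 mm thick, 28 mm either side of the centre line, tops 2 mm below the seated axis, 90-degree vees; a rod within 8 mm finds the bottom.
- cured0: cured inflator head, 150 g: chrome rod 16 mm dia x 90 long, a square body 22 x 22, 26 long, round its middle (grip there). Origin on the rod axis at the middle; x along the rod, brass bayonet nose at +x, sleeve on the hose tail at -x; y, z square to the body's flats. Lying on a flat its axis is 11 mm up. Green sleeve and band. Starts in one of the tray's notches; may be absent (None).
- cured1: cured inflator head, 150 g: chrome rod 16 mm dia x 90 long, a square body 22 x 22, 26 long, round its middle (grip there). Origin on the rod axis at the middle; x along the rod, brass bayonet nose at +x, sleeve on the hose tail at -x; y, z square to the body's flats. Lying on a flat its axis is 11 mm up. Green sleeve and band. Starts in one of the tray's notches; may be absent (None).
- cured2: cured inflator head, 150 g: chrome rod 16 mm dia x 90 long, a square body 22 x 22, 26 long, round its middle (grip there). Origin on the rod axis at the middle; x along the rod, brass bayonet nose at +x, sleeve on the hose tail at -x; y, z square to the body's flats. Lying on a flat its axis is 11 mm up. Green sleeve and band. Starts in one of the tray's notches; may be absent (None).
- fresh0: fresh inflator head, 150 g: chrome rod 16 mm dia x 90 long, a square body 22 x 22, 26 long, round its middle (grip there). Origin on the rod axis at the middle; x along the rod, brass bayonet nose at +x, sleeve on the hose tail at -x; y, z square to the body's flats. Lying on a flat its axis is 11 mm up. Orange sleeve and band. Starts lying on the mat; may be absent (None).
- fresh1: fresh inflator head, 150 g: chrome rod 16 mm dia x 90 long, a square body 22 x 22, 26 long, round its middle (grip there). Origin on the rod axis at the middle; x along the rod, brass bayonet nose at +x, sleeve on the hose tail at -x; y, z square to the body's flats. Lying on a flat its axis is 11 mm up. Orange sleeve and band. Starts lying on the mat; may be absent (None).
- fresh2: fresh inflator head, 150 g: chrome rod 16 mm dia x 90 long, a square body 22 x 22, 26 long, round its middle (grip there). Origin on the rod axis at the middle; x along the rod, brass bayonet nose at +x, sleeve on the hose tail at -x; y, z square to the body's flats. Lying on a flat its axis is 11 mm up. Orange sleeve and band. Starts lying on the mat; may be absent (None).
- tin: bystander: open tin of valve cores, 72 dia x 50 high (mm); origin at the underside
- hammer: bystander: red-handled wheel-weight hammer, 250 long (mm); origin at the underside at mid length
- hubcap: bystander: grey steel hub cap, 236 dia x 44 high, lying dome up (mm); origin at the underside
- gauge: bystander: round tyre pressure gauge, 56 dia x 22 high, with brass stem (mm); origin at the underside
- capjar: bystander: amber jar of valve caps, 56 dia x 70 high (mm); origin at the underside
- dish: bystander: small blue dish, 80 dia x 22 high (mm); origin at the underside
Not all that is in view belongs to the job. What is shaped like the cured1 but pink is not meant. Leave any red look-alike of the fresh1 alone.

How it is judged:
By the outcome, as a careful person would: the job done as asked, in the order asked, and still so for the second after the job is handed in, with the robot touching nothing.
Of cured0, cured1, cured2 only 2 to 3 are there at a start; the rules pass over those that are not, and their reading is None.
Of fresh0, fresh1, fresh2 only 2 to 3 are there at a start; the rules pass over those that are not, and their reading is None.
At some moment in a run one of fresh0, fresh1, fresh2 may be knocked a few centimetres aside while the robot is not near it.
Once in a run the grip may slacken for a moment while it holds something.
It also fails if it takes over 210 s, if anything falls off the work surface, if the arm or the gripper's body presses on something with over 40 N, if the wrist force passes 120 N, or if a joint passes its speed limit or range.

### The arm

A 7-joint arm with a two-finger parallel gripper is mounted at the origin on the work surface. World frame = base frame: x ahead of the robot, y to its left, z up, the work surface at z = 0. Lengths are in mm, angles in rad, forces in N, time in s.
With the tool pointing down it reaches from about 425 to 800 mm from the base axis. Payload 8.3 kg.
Tool frame: the origin (TCP) lies at the very end of the fingers, on their centre line; the grasp point (between the pads) lies 19 mm behind it (arm.hold_point_z is the distance from the TCP to the grasp point, in mm); z points along the fingers, y is the line along which they close (so a half turn about z gives the same grasp; the last joint's range is limited). The gripper opens to 85 mm and grips with 20 to 120 N. Pads are 22 mm wide; open, the fingers measure 114 mm over their backs; the gripper's body (76 mm by 85 mm) begins 54 mm behind the grasp point. The pads swing forward as they close: fully open they stand 13 mm farther back than shut.
Start: joints at [1.228, 0.383, 0.016, 1.37, -0.006, 1.388, -0.046], TCP at [172.64, -600.665, 231.279] pointing down, gripper open.
Joint ranges: [-2.95, 2.95], [-0.25, 2.06], [-1.52, 1.56], [0.18, 2.33], [-1.44, 4.58], [0.02, 2.06], [-3.01, 3.01]. Speed limits (rad/s): [2.39, 2.39, 3.01, 3.01, 3.14, 3.14, 3.14].

### API

Orientations are given as a unit quaternion [w, x, y, z].
In Python, from plant import arm gives the robot as it stands.
- The arm moves only by the shell command python3 -m creep 'ROWS' [FORCE]. ROWS is JSON, a list of rows, each a list of 7 numbers: the finger opening in m, from 0 to 0.0854, then the shift along the world's x, y, z in m, then the turn, a rotation vector about the world's x, y, z in degrees. A call has 1 to 5 rows; each row shifts and turns the commanded pose from where the row before left it; what a row does not reach is not made up. A row lasts 1/10 s, in which the tool goes at most 50 mm and 8.59 degrees, less where a joint would pass 70% of its speed; a pose out of reach is approached as far as the arm can. A call with a gripper value outside its range is refused whole. The fingers move at their own pace and stop on an object; FORCE is the grip in N (left out, the last holds). Time passes only in rows, so rows that do not move let the fingers close. It gives the time, the measured TCP pose, the force, the opening and the grip force at its end, in the units of the state.
- arm.get_obs(): the state, without advancing time (a new reading comes with each control period).
- arm.snapshot(name): name is "side" or "top" or "wrist"; returns the picture (420x560x3 uint8, red, green, blue); there is no depth.
- arm.camera_model(name): a dict with "K" (3x3 intrinsics, pixels), "cam_to_world" (4x4, takes a point from camera to world coordinates); the wrist camera has in their place "hand_eye" (4x4, takes a point from camera to tool coordinates, whose origin is the TCP and whose axes are the flange's). Camera axes: x right, y down, z forward; pixel columns grow to the right and rows downward; lengths in mm; the calibration is good to about 2 mm. A picture is of the moment at which its call begins: read the wrist's pose just before it. camera_model takes no time and is no camera call.
- arm.close_job(): hands the job in; it is judged then, once.
The state is a dict: "time_s": time; "joint_pos": joint angles; "joint_velocities": joint speeds; "joint_torque": joint torques, N m; "position": TCP position; "ee_rot": TCP orientation; "force": force on the tool from outside, world axes, zero at the start; "wrist_torque": the same for the moment, N m; "width": finger opening in mm; "finger_force": force on a finger pad.
Only numpy, scipy, OpenCV 4.12 (cv2) and the standard library are available. Lean on these libraries where they do the work, as an engineer would, in place of code of your own. Each camera call takes 0.05 s, during which the arm holds its last target. There are 200 camera calls.

## Working session

There is one attempt and no reset: what is moved stays moved. The work goes in short steps, Python scripts to look and compute and a shell command to move; the robot and the scene stay as the last step left them, time stands still between calls to the robot, and variables do not carry over. Pictures are saved under pics/ and viewed, at most 14 in all, crops included, and the job is handed in when it is done.

```bash
mkdir -p pics; ls
cat > h.py <<'E'
import numpy as np, cv2
from plant import arm
def cam(n):
    m=arm.camera_model(n); K=np.array(m["K"])
    if n=="wrist":
        o=arm.get_obs(); from scipy.spatial.transform import Rotation as R
        q=o["ee_rot"]; T=np.eye(4); T[:3,:3]=R.from_quat([q[1],q[2],q[3],q[0]]).as_matrix(); T[:3,3]=o["position"]
        return K,T@np.array(m["hand_eye"])
    return K,np.array(m["cam_to_world"])
def ray(c,uv,z):
    K,T=c; d=T[:3,:3]@np.linalg.solve(K,[uv[0],uv[1],1.]); p=T[:3,3]
    return p+d*(z-p[2])/d[2]
def proj(c,P):
    K,T=c; q=K@(np.linalg.inv(T)@np.append(P,1))[:3]; return q[:2]/q[2]
def snap(n,f,crop=None,s=1):
    c=cam(n); im=np.array(arm.snapshot(n)); b=cv2.cvtColor(im,cv2.COLOR_RGB2BGR); cv2.imwrite(f"pics/{f}_raw.png",b)
    if crop: x0,y0,x1,y1=crop; b=b[y0:y1,x0:x1]
    if s!=1: b=cv2.resize(b,None,fx=s,fy=s,interpolation=cv2.INTER_CUBIC)
    cv2.imwrite(f"pics/{f}.png",b); return c,im
E
python3 - <<'E'
from h import *
for n in("top","side"):
    c,im=snap(n,n+"0"); print(n,c[0].round(1).tolist(),c[1].round(3).tolist())
o=arm.get_obs(); print({k:np.round(v,3).tolist() for k,v in o.items()}); print(arm.camera_model("wrist"))
E
```

```text
pics
top [[413.9, 0.0, 282.1], [0.0, 413.9, 204.2], [0.0, 0.0, 1.0]] [[0.024, -0.987, 0.16, 281.703], [-0.999, -0.027, -0.018, 44.101], [0.022, -0.159, -0.987, 1632.74], [0.0, 0.0, 0.0, 1.0]]
side [[544.1, 0.0, 270.3], [0.0, 544.1, 208.2], [0.0, 0.0, 1.0]] [[-0.814, -0.439, 0.379, -111.272], [-0.58, 0.602, -0.548, 919.238], [0.012, -0.666, -0.745, 1322.271], [0.0, 0.0, 0.0, 1.0]]
{'time_s': 0.1, 'joint_pos': [1.228, 0.384, 0.016, 1.371, -0.006, 1.388, -0.046], 'joint_velocities': [0.001, -0.0, -0.001, -0.001, -0.001, -0.001, 0.001], 'joint_torque': [0.004, -62.913, 0.848, -37.275, 0.017, 0.011, -0.0], 'position': [172.496, -600.25, 230.391], 'ee_rot': [-0.001, 0.99, 0.139, -0.0], 'force': [0.485, -0.128, 0.884], 'wrist_torque': [0.001, -0.084, -0.023], 'finger_force': 0.0, 'width': 85.37}
{'K': array([[321.06541286,   0.        , 276.27395925],
       [  0.        , 321.06541286, 206.71699439],
       [  0.        ,   0.        ,   1.        ]]), 'hand_eye': array([[ 2.88989416e-04, -9.61832101e-01, -2.73640141e-01,
         6.90424279e+01],
       [ 9.99999943e-01,  3.24951676e-04, -8.60968495e-05,
        -8.00480547e-01],
       [ 1.71730536e-04, -2.73640100e-01,  9.61832140e-01,
        -1.42349205e+02],
       [ 0.00000000e+00,  0.00000000e+00,  0.00000000e+00,
         1.00000000e+00]])}
```

View pics/top0.png

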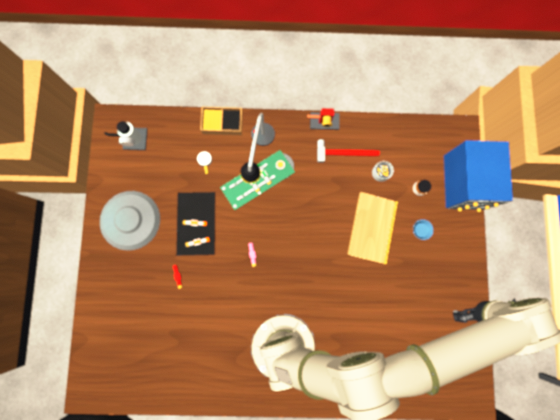

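View pics/side0.png

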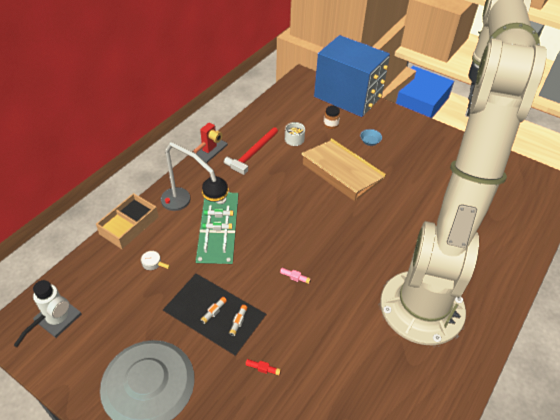

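The top view shows the tray at about (257,180) with its pivot at (281,163), and the lamp head at (250,172). The mat with two orange-sleeved fresh heads is at (195,223) and (197,242), and the rest is at (373,228). The decoys are pink (252,255) and red (178,276), and both stay put. I'll measure next.

Run:
```python
from h import *
for n in("top","side"):
    im=cv2.imread(f"pics/{n}0_raw.png"); c=cam(n); hsv=cv2.cvtColor(im,cv2.COLOR_BGR2HSV)
    g=cv2.inRange(hsv,(65,90,50),(88,255,255)); 
    cs=sorted(cv2.findContours(g,cv2.RETR_EXTERNAL,cv2.CHAIN_APPROX_NONE)[0],key=cv2.contourArea)[-2:]
    for k in cs:
        P=np.array([ray(c,p[0],20)[:2] for p in k]).astype(np.float32)
        r=cv2.minAreaRect(P); print(n,"green",cv2.contourArea(k),r,cv2.boxPoints(r).round().tolist())
    for nm,lo,hi,z in (("orange",(5,120,150),(20,255,255),14),("blk",(0,0,0),(180,255,45),3),("brassy",(20,90,120),(34,255,255),36),("wood",(12,60,170),(28,200,255),36)):
        m=cv2.inRange(hsv,lo,hi)
        for k in cv2.findContours(m,cv2.RETR_EXTERNAL,cv2.CHAIN_APPROX_NONE)[0]:
            a=cv2.contourArea(k)
            if a<6: continue
            u=k[:,0,:].mean(0); p=ray(c,u,z)
            if 300<p[0]<900 and abs(p[1])<600:
                P=np.array([ray(c,q[0],z)[:2] for q in k]).astype(np.float32); r=cv2.minAreaRect(P)
                print(n,nm,a,u.round(1),np.round(r[0]),np.round(r[1]),round(r[2],1))
t=cv2.imread("pics/top0_raw.png")[140:260,170:310]; cv2.imwrite("pics/t1.png",cv2.resize(t,None,fx=5,fy=5,interpolation=cv2.INTER_CUBIC))
t=cv2.imread("pics/side0_raw.png")[150:340,155:275]; cv2.imwrite("pics/s1.png",cv2.resize(t,None,fx=3.1,fy=3.1,interpolation=cv2.INTER_CUBIC))
a=cv2.imread("pics/t1.png");b=cv2.imread("pics/s1.png");h=589
b=b[:589];a=cv2.copyMakeBorder(a,0,max(0,589-600),0,0,cv2.BORDER_CONSTANT)[:589]
cv2.imwrite("pics/ts1.png",cv2.resize(np.hstack([a,b]),(800,int(589*800/(a.shape[1]+b.shape[1])))))
```

```text
top green 365.0 ((592.1509399414062, 188.3037872314453), (104.74329376220703, 103.80128479003906), 35.47318649291992) [[519.0, 200.0], [580.0, 116.0], [665.0, 176.0], [605.0, 261.0]]
top green 531.5 ((676.8243408203125, 64.42013549804688), (104.21031951904297, 152.7215118408203), 34.41747283935547) [[591.0, 98.0], [677.0, -28.0], [763.0, 31.0], [677.0, 157.0]]
top orange 103273.0 [283.8 247. ] [409.  -8.] [1305. 1597.] 0.2
top blk 54.5 [424.1 185.8] [ 636. -558.] [33. 34.] 1.6
top blk 104.0 [249.8 172.1] [673. 147.] [64. 64.] 8.2
top brassy 6.0 [186.3 244. ] [375. 379.] [15. 11.] 21.6
top brassy 9.5 [196.8 241.5] [388. 339.] [ 9. 24.] 15.6
top brassy 11.5 [193.8 222.1] [462. 354.] [ 8. 23.] 1.5
top brassy 2374.0 [372.7 228. ] [ 459. -339.] [152. 252.] 78.7
top brassy 6.0 [268.9 182.5] [626.  69.] [ 8. 14.] 47.3
top brassy 7.0 [246.6 180.8] [631. 158.] [44. 11.] 64.6
top brassy 9.5 [378.2 170.1] [ 689. -364.] [22. 13.] 25.7
top brassy 39.0 [384.8 170.5] [ 688. -389.] [46. 23.] 7.0
top brassy 16.5 [205.6 169.3] [673. 321.] [33. 12.] 3.1
top brassy 14.0 [280. 164.] [702.  28.] [16. 16.]
[... 4313 characters left out ...]
457. 403.] [15. 10.] 7.2
side wood 34.0 [237.8 318.4] [384. 347.] [12. 29.] 13.6
side wood 6.0 [243.6 306.6] [393. 310.] [13. 11.] 6.2
side wood 40.5 [212.6 308. ] [459. 362.] [29. 15.] 87.0
side wood 7.0 [222.6 299.4] [454. 326.] [11. 13.] 8.3
side wood 32.0 [163.  264.7] [668. 335.] [35. 13.] 11.1
side wood 12.0 [229.6 225.9] [603. 106.] [ 9. 20.] 38.2
side wood 8.0 [231. 213.] [631.  63.] [ 6. 17.] 38.2
side wood 803.5 [122.3 215.8] [877. 272.] [136. 186.] 0.1
side wood 24.0 [211.6 197.8] [725.  47.] [73. 25.] 18.3
side wood 2207.0 [339.8 170.4] [ 464. -327.] [169. 271.] 78.6
side wood 40.5 [295.  130.4] [ 689. -387.] [43. 40.] 14.8
side wood 15.5 [330.  118.5] [ 625. -523.] [49. 20.] 2.6
```

View pics/ts1.png

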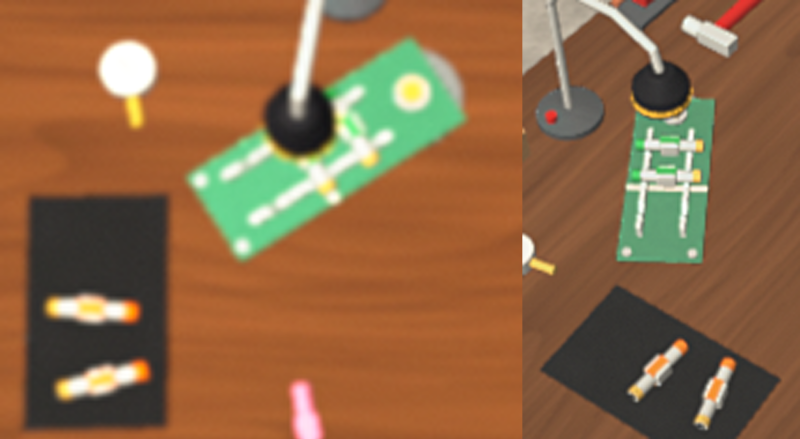

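Two cured heads sit in the notches at 78 and 132. The fresh heads are the two orange ones on the mat. The top and side views agree on the tray: pivot about (701,29), heading about 124.5°. I'm moving to a viewpoint over the near side of the tray.

```bash
python3 -m creep '[[0.0,0.0248,0.030,0.006,0,0,4],[0.0,0.0248,0.030,0.006,0,0,4],[0.0,0.0248,0.030,0.006,0,0,4],[0.0,0.0248,0.030,0.006,0,0,4],[0.0,0.0248,0.030,0.006,0,0,4]]' 50
python3 -m creep '[[0.0,0.0248,0.030,0.006,0,0,4],[0.0,0.0248,0.030,0.006,0,0,4],[0.0,0.0248,0.030,0.006,0,0,4],[0.0,0.0248,0.030,0.006,0,0,4],[0.0,0.0248,0.030,0.006,0,0,4]]'
python3 -m creep '[[0.0,0.006,0.048,0.005,0,0,4],[0.0,0.006,0.048,0.005,0,0,4],[0.0,0.006,0.048,0.005,0,0,4],[0.0,0.006,0.048,0.005,0,0,4],[0.0,0.006,0.048,0.005,0,0,4]]'
python3 -m creep '[[0.0,0.006,0.048,0.005,0,0,4],[0.0,0.006,0.048,0.005,0,0,4],[0.0,0.006,0.048,0.005,0,0,4],[0.0,0.006,0.048,0.005,0,0,4],[0.0,0,0,0,0,0,0]]'
python3 - <<'E'
from h import *
print(arm.get_obs()["ee_rot"],arm.get_obs()["joint_pos"]); snap("wrist","w1")
E
```

```text
time_s: 0.6
position: [297.3, -449.1, 261.1]
ee_rot: [-0.0, 0.951, 0.311, -0.0]
force: [0.5, -0.1, 0.4]
width: 12.2
finger_force: 0.0
time_s: 1.1
position: [421.2, -299.2, 291.3]
ee_rot: [-0.0, 0.882, 0.471, -0.0]
force: [1.0, -0.0, 0.1]
width: -0.1
finger_force: 0.0
time_s: 1.6
position: [450.2, -58.7, 316.3]
ee_rot: [0.0, 0.787, 0.617, -0.0]
force: [1.2, 0.4, 0.0]
width: 0.2
finger_force: 0.0
time_s: 2.1
position: [473.3, 139.1, 336.8]
ee_rot: [-0.001, 0.69, 0.724, 0.001]
force: [0.1, 0.1, -0.0]
width: -0.1
finger_force: 0.0
[-0.00101426  0.68959592  0.72419245  0.00131813] [ 0.3449228   0.12084295 -0.76250589  1.49793336  0.08048638  1.55447135
 -0.36617733]
```

View pics/w1.png

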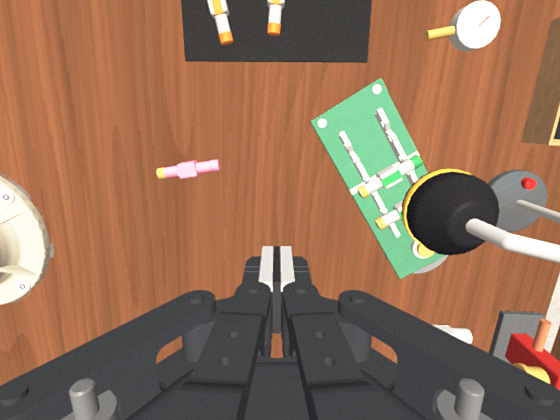

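The wrist view shows the lamp head at (450,212), the tray with two green-sleeved heads at about (395,180) and (390,217), and the outermost notch pair empty at (365,125). The pink decoy is at (188,169). Next I'll measure the lamp and the tray heading across views.

```bash
cat > lamp.py <<'E'
from h import *
def blob(im,roi):
    hsv=cv2.cvtColor(im,cv2.COLOR_BGR2HSV); x0,y0,x1,y1=roi
    m=cv2.inRange(hsv,(0,0,0),(180,255,60))|cv2.inRange(hsv,(18,150,60),(33,255,255))
    M=np.zeros_like(m); M[y0:y1,x0:x1]=m[y0:y1,x0:x1]; M=cv2.morphologyEx(M,cv2.MORPH_OPEN,np.ones((3,3)))
    k=max(cv2.findContours(M,cv2.RETR_EXTERNAL,cv2.CHAIN_APPROX_NONE)[0],key=cv2.contourArea)
    h=cv2.convexHull(k); return h,cv2.fitEllipse(h)
def tri(rs):
    A=np.zeros((3,3));b=np.zeros(3)
    for (K,T),u in rs:
        d=T[:3,:3]@np.linalg.solve(K,[u[0],u[1],1.]); d/=np.linalg.norm(d); P=np.eye(3)-np.outer(d,d); A+=P;b+=P@T[:3,3]
    X=np.linalg.solve(A,b); return X,[np.linalg.norm(proj(c,X)-u) for c,u in rs]
def trayrect(im,c,roi,z=20):
    hsv=cv2.cvtColor(im,cv2.COLOR_BGR2HSV); g=cv2.inRange(hsv,(65,90,50),(88,255,255)); x0,y0,x1,y1=roi
    M=np.zeros_like(g); M[y0:y1,x0:x1]=g[y0:y1,x0:x1]; M=cv2.morphologyEx(M,cv2.MORPH_OPEN,np.ones((2,2)))
    pts=np.vstack([k for k in cv2.findContours(M,cv2.RETR_EXTERNAL,cv2.CHAIN_APPROX_NONE)[0] if cv2.contourArea(k)>15])[:,0]
    P=np.array([ray(c,p,z)[:2] for p in pts],np.float32); return cv2.minAreaRect(P),P
E
python3 - <<'E'
from lamp import *
rs=[]
for n,f,roi in(("top","top0",(232,155,270,190)),("side","side0",(195,170,235,206)),("wrist","w1",(395,160,505,262))):
    im=cv2.imread(f"pics/{f}_raw.png"); c=cam(n); h,e=blob(im,roi); print(n,np.round(e[0],1),np.round(e[1],1),round(e[2])); rs.append((c,np.array(e[0])))
print(tri(rs)); print(tri(rs[:2])); print(tri(rs[1:])); print(tri([rs[0],rs[2]]))
for n,f,roi in(("wrist","w1",(300,60,450,290)),("top","top0",(210,140,300,215)),("side","side0",(185,170,245,270))):
    im=cv2.imread(f"pics/{f}_raw.png"); c=cam(n); r,P=trayrect(im,c,roi); print(n,r,cv2.boxPoints(r).round().tolist())
E
```

```text
top [250.2 172.7] [17.7 19.7] 0
side [214.1 189. ] [23.4 26.7] 85
wrist [447.9 212.8] [80.  90.2] 114
(array([623.60170592, 133.29291509, 209.80912767]), [np.float64(0.5429653905648275), np.float64(1.0858717869094903), np.float64(3.3301997083260373)])
(array([623.67182357, 134.83510318, 209.42496986]), [np.float64(0.5845909839295975), np.float64(0.7287365704846552)])
(array([632.50638158, 126.80945505, 196.91649812]), [np.float64(0.4539732541782076), np.float64(1.5969220975285323)])
(array([619.33811999, 132.94252222, 218.2145103 ]), [np.float64(0.14341502838354914), np.float64(0.6416134078374404)])
wrist ((642.3596801757812, 112.20771789550781), (107.94914245605469, 282.2971496582031), 34.11772155761719) [[519.0, 199.0], [677.0, -35.0], [766.0, 26.0], [608.0, 259.0]]
top ((637.3462524414062, 112.1673583984375), (104.24506378173828, 278.29937744140625), 34.361915588378906) [[516.0, 198.0], [673.0, -32.0], [759.0, 27.0], [602.0, 256.0]]
side ((636.4972534179688, 119.12432861328125), (106.74801635742188, 280.9582824707031), 34.26477813720703) [[513.0, 205.0], [671.0, -27.0], [760.0, 33.0], [602.0, 265.0]]
```

```bash
python3 -m creep '[[0,0.0217,0.040,0,0,0,0],[0,0.0217,0.040,0,0,0,0],[0,0.0217,0.040,0,0,0,0],[0,0.0217,0.040,0,0,0,0],[0,0.0143,-0.0063,-0.0395,-2,-1.5,0]]'
python3 -m creep '[[0,0.0143,-0.0063,-0.0395,-2,-1.5,0],[0,0.0143,-0.0063,-0.0395,-2,-1.5,0],[0,0.0143,-0.0063,-0.0395,-2,-1.5,0],[0,0.0143,-0.0063,-0.0395,-2,-1.5,0],[0,0.0143,-0.0063,-0.0395,-2,-1.5,0]]'
python3 -m creep '[[0,0,0,-0.023,0,0,0],[0,0,0,-0.023,0,0,0],[0,0,0,-0.023,0,0,0],[0,0,0,-0.022,0,0,0],[0,0,0,0,0,0,0]]'
python3 - <<'E'
from h import *
o=arm.get_obs();print(o["position"],o["force"],o["joint_pos"].round(2) if hasattr(o["joint_pos"],'round') else o["joint_pos"])
p=np.array([700,26.5]);prev=o["position"][:2]
for a in np.arange(107,210,4.):
    q=p+231*np.array([np.cos(np.radians(a)),np.sin(np.radians(a))]); print(int(a),((q-prev)/1000).round(4).tolist(),end=' '); prev=q
E
```

```text
time_s: 2.65
position: [577.7, 291.4, 299.7]
ee_rot: [0.021, 0.693, 0.721, 0.001]
force: [-0.8, 0.2, -0.4]
width: 0.0
finger_force: 0.0
time_s: 3.15
position: [648.1, 250.9, 97.2]
ee_rot: [0.13, 0.689, 0.713, -0.022]
force: [0.9, -0.1, 0.3]
width: 0.1
finger_force: 0.0
time_s: 3.65
position: [645.8, 250.2, 4.2]
ee_rot: [0.128, 0.689, 0.713, -0.024]
force: [-0.1, -0.6, -0.6]
width: 0.0
finger_force: 0.0
[645.78470819 250.20659184   4.20267578] [-0.11409314 -0.59857189 -0.55817467] [-0.16  0.77 -0.59  1.44  0.74  1.14 -0.94]
107 [-0.0133, -0.0028] 111 [-0.0152, -0.0052] 115 [-0.0148, -0.0063] 119 [-0.0144, -0.0073] 123 [-0.0138, -0.0083] 127 [-0.0132, -0.0092] 131 [-0.0125, -0.0101] 135 [-0.0118, -0.011] 139 [-0.011, -0.0118] 143 [-0.0101, -0.0125] 147 [-0.0092, -0.0132] 151 [-0.0083, -0.0138] 155 [-0.0073, -0.0144] 159 [-0.0063, -0.0148] 163 [-0.0052, -0.0152] 167 [-0.0042, -0.0156] 171 [-0.0031, -0.0158] 175 [-0.002, -0.016] 179 [-0.0008, -0.0161] 183 [0.0003, -0.0161] 187 [0.0014, -0.0161] 191 [0.0025, -0.0159] 195 [0.0036, -0.0157] 199 [0.0047, -0.0154] 203 [0.0058, -0.0151] 207 [0.0068, -0.0146]
```

```bash
python3 -m creep '[[0,-0.0133,-0.0028,0.004,0,0,0],[0,-0.0152,-0.0052,0,0,0,0],[0,-0.0148,-0.0063,0,0,0,0],[0,-0.0144,-0.0073,0,0,0,0],[0,-0.0138,-0.0083,0,0,0,0]]'
python3 -m creep '[[0,-0.0132,-0.0092,0,0,0,0],[0,-0.0125,-0.0101,0,0,0,0],[0,-0.0118,-0.011,0,0,0,0],[0,-0.011,-0.0118,0,0,0,0],[0,-0.0101,-0.0125,0,0,0,0]]'
python3 - <<'E'
from lamp import *
c,im=snap("top","p1"); r,P=trayrect(im[:,:,::-1].copy(),c,(190,130,380,270)); print(r)
E
```

```text
time_s: 4.15
position: [576.6, 222.5, 13.9]
ee_rot: [0.13, 0.689, 0.713, -0.02]
force: [2.3, -0.1, 0.9]
width: 0.2
finger_force: 0.9
time_s: 4.65
position: [517.9, 168.2, 13.7]
ee_rot: [0.13, 0.689, 0.713, -0.02]
force: [2.5, 1.3, -0.1]
width: 0.6
finger_force: 0.7
((597.9821166992188, 61.2021369934082), (104.45387268066406, 278.2315979003906), 69.620849609375)
```

```bash
python3 -m creep '[[0,-0.0092,-0.0132,-0.003,0,0,0],[0,-0.0083,-0.0138,-0.003,0,0,0],[0,-0.0073,-0.0144,0,0,0,0],[0,-0.0063,-0.0148,0,0,0,0],[0,-0.0052,-0.0152,0,0,0,0]]'
python3 -m creep '[[0,-0.0042,-0.0156,0,0,0,0],[0,-0.0031,-0.0158,0,0,0,0],[0,-0.002,-0.016,0,0,0,0],[0,-0.0008,-0.0161,0,0,0,0],[0,0.0003,-0.0161,0,0,0,0]]'
python3 -m creep '[[0,0.0014,-0.0161,0,0,0,0],[0,0.0025,-0.0159,0,0,0,0],[0,0.0036,-0.0157,0,0,0,0],[0,0.0047,-0.0154,0,0,0,0],[0,0.0058,-0.0151,0,0,0,0]]'
python3 - <<'E'
from lamp import *
c,im=snap("top","p2"); r,P=trayrect(im[:,:,::-1].copy(),c,(190,130,380,270)); print(r)
E
```

```text
time_s: 5.2
position: [481.3, 97.0, 7.0]
ee_rot: [0.129, 0.689, 0.713, -0.02]
force: [1.5, 1.3, -0.6]
width: 0.4
finger_force: 0.7
time_s: 5.7
position: [471.1, 16.9, 6.7]
ee_rot: [0.129, 0.689, 0.713, -0.021]
force: [-0.3, 2.4, 0.0]
width: -0.2
finger_force: 0.7
time_s: 6.2
position: [488.9, -61.4, 6.6]
ee_rot: [0.129, 0.689, 0.713, -0.021]
force: [-0.3, 1.8, -1.2]
width: 0.3
finger_force: 0.7
((614.3233642578125, -43.450408935546875), (278.19921875, 103.50603485107422), 39.002281188964844)
```

```bash
python3 -m creep '[[0,0.0063,-0.0149,0,0,0,0],[0,0.0075,-0.0144,0,0,0,0],[0,0.003,-0.005,0,0,0,0],[0,-0.012,0.011,0,0,0,0],[0,-0.012,0.011,0.02,0,0,0]]'
python3 -m creep '[[0.04,0,0,0.04,2,1.5,0],[0.04,0,0,0.04,2,1.5,0],[0.04,0,0,0.04,2,1.5,0],[0.04,0,0,0.04,2,1.5,0],[0.04,0,0,0.04,2,1.5,0]]'
python3 -m creep '[[0.04,0,0,0.03,2,1.5,0],[0.04,0,0.02,0.03,0,0,0],[0.04,0,0.02,0.03,0,0,0],[0.04,0,0.02,0.03,0,0,0],[0.04,0,0,0,0,0,0]]'
python3 - <<'E'
from lamp import *
o=arm.get_obs();print(o["ee_rot"])
c,im=snap("top","p3"); r,P=trayrect(im[:,:,::-1].copy(),c,(190,130,380,270)); print(r)
c,im=snap("wrist","w2")
E
```

```text
time_s: 6.75
position: [479.0, -72.0, 24.3]
ee_rot: [0.127, 0.689, 0.713, -0.022]
force: [-0.2, -0.0, 0.5]
width: -0.2
finger_force: 0.0
time_s: 7.25
position: [480.7, -71.0, 228.0]
ee_rot: [0.021, 0.694, 0.72, -0.004]
force: [0.7, -0.2, -0.5]
width: 40.1
finger_force: 0.0
time_s: 7.75
position: [482.3, -7.5, 350.3]
ee_rot: [0.002, 0.692, 0.722, 0.002]
force: [0.2, 0.6, -0.2]
width: 40.1
finger_force: 0.0
[0.00229375 0.69225676 0.72164532 0.00183156]
((627.5476684570312, -56.72502136230469), (278.5647277832031, 102.6362533569336), 48.95914077758789)
```

View pics/w2.png

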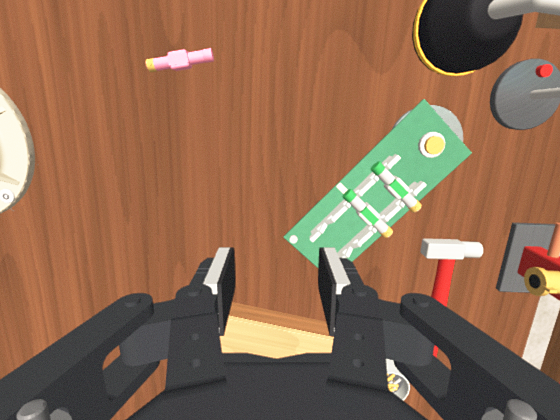

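The tray now stands at 229°, which is 1.83 rad out. Its two green-sleeved heads are at (370,215) and (400,188), with the noses to the lower right. The rest is below the fingers and the lamp is clear. I'll measure the heads.

```bash
cat > heads.py <<'E'
from lamp import *
def comps(hsv,lo,hi,roi,amin):
    m=cv2.inRange(hsv,lo,hi); M=np.zeros_like(m); x0,y0,x1,y1=roi; M[y0:y1,x0:x1]=m[y0:y1,x0:x1]
    n,l,s,ce=cv2.connectedComponentsWithStats(M); return [(ce[i].round(1),int(s[i,4])) for i in range(1,n) if s[i,4]>=amin]
E
python3 - <<'E'
from heads import *
im=cv2.imread("pics/w2_raw.png"); c=cam("wrist"); hsv=cv2.cvtColor(im,cv2.COLOR_BGR2HSV); roi=(280,90,475,280)
r,P=trayrect(im,c,roi); print(r,cv2.boxPoints(r).round().tolist())
for nm,lo,hi in(("brass",(18,120,120),(32,255,255)),("brightgreen",(50,180,100),(66,255,255))):
    for u,a in comps(hsv,lo,hi,roi,12): print(nm,u,a,ray(c,u,46)[:2].round(1), ray(c,u,36)[:2].round(1))
print(hsv[168,379],hsv[240,300],hsv[188,400])
print(arm.get_obs()["joint_pos"])
ims=cv2.imread("pics/w2_raw.png")[90:280,280:475]
E
```

```text
((630.3927612304688, -53.747406005859375), (280.5406188964844, 108.28433227539062), 48.735660552978516) [[497.0, -123.0], [579.0, -195.0], [764.0, 16.0], [682.0, 87.0]]
brass [433.3 144.9] 109 [692.7  28.4] [697.6  27.7]
brass [413.3 208.6] 31 [679.5 -62.3] [684.  -65.1]
brass [385.  234.1] 29 [ 644.  -102.7] [ 647.8 -106.3]
[ 66 146 240] [ 69  95 204] [ 66 151 237]
[ 0.62135048  0.08367574 -0.70951202  1.50590897  0.05538892  1.57185884
 -0.04873497]
```

```bash
python3 -m creep '[[0.042,0.0218,-0.0107,-0.035,0,0,7.7],[0.042,0.0218,-0.0107,-0.035,0,0,7.7],[0.042,0.0218,-0.0107,-0.035,0,0,7.7],[0.042,0.0218,-0.0107,-0.035,0,0,7.7],[0.042,0.0218,-0.0107,-0.035,0,0,7.7]]'
python3 -m creep '[[0.042,0.0218,-0.0107,-0.035,0,0,7.7],[0.042,0,0,0,0,0,0],[0.042,0,0,0,0,0,0]]'
python3 - <<'E'
from heads import *
o=arm.get_obs();print(o["ee_rot"],o["joint_pos"])
c,im=snap("wrist","w3"); hsv=cv2.cvtColor(im,cv2.COLOR_RGB2HSV); roi=(0,0,560,420)
for nm,lo,hi in(("brass",(18,120,120),(32,255,255)),("green",(58,125,120),(67,255,255))):
    for u,a in comps(hsv,lo,hi,roi,40): print(nm,u,a,ray(c,u,46)[:2].round(1), ray(c,u,57)[:2].round(1))
E
```

```text
time_s: 8.35
position: [590.1, -66.9, 168.0]
ee_rot: [-0.001, 0.416, 0.909, -0.001]
force: [0.1, -1.0, 0.7]
width: 42.1
finger_force: 0.0
time_s: 8.65
position: [610.9, -76.8, 133.7]
ee_rot: [-0.003, 0.357, 0.934, -0.0]
force: [0.2, 0.7, 1.2]
width: 41.9
finger_force: 0.0
[-2.67235825e-03  3.57449922e-01  9.33928454e-01 -2.34318118e-04] [ 0.59171181  0.53229987 -0.72722398  1.50110061  0.36135679  1.25177015
  0.65746757]
brass [455.7 205.4] 841 [695.1  26.6] [688.6  23.9]
brass [287.9 266.1] 221 [649.1 -98.8] [644.8 -95.5]
brass [361.7 265.5] 117 [687.2 -55.4] [681.2 -54.1]
green [288.2 161.6] 365 [587.7 -44.6] [586.4 -43.9]
green [364.2 160.5] 361 [623.4  -3.6] [620.3  -4.8]
green [363.3 217.4] 558 [656.8 -30.2] [652.1 -30.2]
green [287.9 217.7] 538 [619.2 -72.5] [616.4 -70.5]
```

View pics/w3.png

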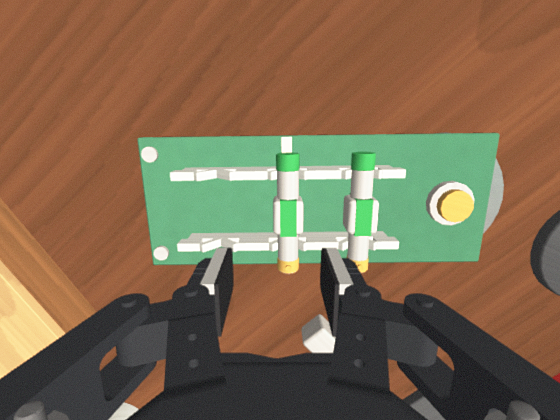

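The wrist view is centred on the tray. The notch 1 head is at (288,217), the notch 0 head at (363,217), and notch 2 is empty. The body centres are 53.9 mm apart, which matches the 54 mm pitch. I'll pick the notch 1 head first.

```bash
python3 -m creep '[[0.042,0.0025,0.003,-0.024,0,0,0],[0.042,0.0025,0.003,-0.024,0,0,0],[0.042,0,0,-0.024,0,0,0],[0.042,0,0,-0.023,0,0,0.5],[0.042,0,0,0,0,0,0]]' 50
python3 -m creep '[[0.0,0,0,0,0,0,0],[0.0,0,0,0,0,0,0],[0.0,0,0,0,0,0,0],[0.0,0,0,0,0,0,0],[0.0,0,0,0,0,0,0]]' 50
```

```text
time_s: 9.2
position: [615.8, -70.4, 40.3]
ee_rot: [-0.001, 0.352, 0.936, -0.001]
force: [-1.1, 0.0, -0.4]
width: 41.8
finger_force: 0.0
time_s: 9.7
position: [618.0, -71.8, 44.0]
ee_rot: [0.001, 0.353, 0.936, -0.001]
force: [-4.9, -2.5, 4.9]
width: 20.5
finger_force: 50.4
```

```bash
python3 -m creep '[[0.0,0,0,0.02,0,0,0],[0.0,0,0,0.035,0,0,0],[0.0,0,0,0.035,0,0,0],[0.0,-0.0143,-0.0399,0,0,0,4.25],[0.0,-0.0143,-0.0399,0,0,0,4.25]]'
python3 -m creep '[[0.0,-0.0143,-0.0399,0,0,0,4.25],[0.0,-0.0143,-0.0399,0,0,0,4.25],[0.0,-0.0143,-0.0399,0,0,0,4.25],[0.0,-0.0143,-0.0399,0,0,0,4.25],[0.0,-0.0143,-0.0399,0,0,0,4.25]]'
python3 -m creep '[[0.0,0,0,0,3.93,-0.78,0],[0.0,0,0,0,3.93,-0.78,0],[0.0,0,0,0,3.93,-0.78,0],[0.0,0,0,0,0,0,0],[0.0,0,0,0,0,0,0]]'
python3 - <<'E'
from heads import *
o=arm.get_obs();print(o["ee_rot"],o["joint_pos"],o["position"])
c,im=snap("wrist","w4")
c2,im2=snap("top","t4")
E
```

```text
time_s: 10.2
position: [590.8, -149.3, 135.5]
ee_rot: [0.003, 0.279, 0.96, 0.0]
force: [-0.5, -1.1, -2.2]
width: 20.9
finger_force: 49.6
time_s: 10.7
position: [517.4, -351.7, 133.9]
ee_rot: [0.001, 0.099, 0.995, -0.001]
force: [0.7, 0.5, -1.3]
width: 20.3
finger_force: 49.6
time_s: 11.2
position: [517.8, -350.4, 132.4]
ee_rot: [0.011, 0.1, 0.99, 0.103]
force: [-0.6, 0.3, -2.1]
width: 20.4
finger_force: 49.6
[0.01056788 0.10022018 0.98955459 0.1030822 ] [ 1.17878279  0.65530687 -0.81661397  1.3883675   0.2673375   1.33502484
  1.76233397] [ 517.78951679 -350.37694238  132.40688844]
```

View pics/w4.png

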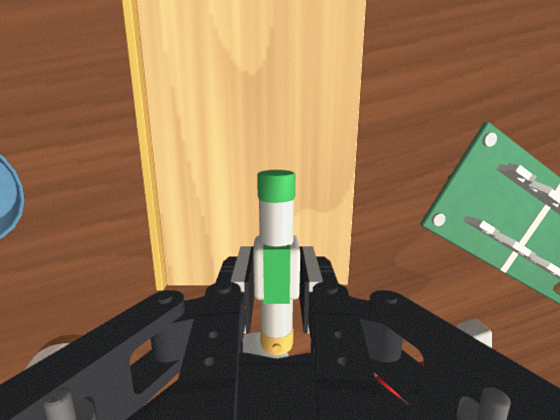

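Run:
```python
from heads import *
c=cam("wrist"); 
print([ray(c,(349,285),51.6).round(1),ray(c,(365,0),51.6).round(1),ray(c,(167,287),20.4).round(1),ray(c,(148,0),20.4).round(1)])
im=cv2.imread("pics/t4_raw.png") ; hsv=cv2.cvtColor(cv2.imread("pics/top0_raw.png"),cv2.COLOR_BGR2HSV)
m=cv2.inRange(hsv,(18,60,150),(34,255,255)); m[:, :340]=0; m[:,405:]=0; m[:185]=0; m[275:]=0
k=max(cv2.findContours(m,cv2.RETR_EXTERNAL,cv2.CHAIN_APPROX_NONE)[0],key=cv2.contourArea)
b=cv2.boxPoints(cv2.minAreaRect(k)); c=cam("top")
for p in b: print(p.round(1),ray(c,p,20).round(),ray(c,p,52).round())
```

```text
[array([ 597.3, -284.2,   51.6]), array([ 394.2, -245.8,   51.6]), array([ 570.2, -428.9,   20.4]), array([ 366.3, -381.1,   20.4])]
[346.8 255.9] [ 347. -241.   20.] [ 345. -235.   52.]
[359.4 191.7] [ 602. -291.   20.] [ 596. -285.   52.]
[398.7 199.4] [ 575. -448.   20.] [ 569. -438.   52.]
[386.1 263.6] [ 321. -394.   20.] [ 320. -385.   52.]
```

```bash
python3 -m creep '[[0.0,0,0,-0.03,0,0,0],[0.0,0,0,-0.03,0,0,0],[0.0,0,0,-0.022,0,0,0],[0.0,0,0,0,0,0,0]]'
python3 -m creep '[[0.0,0,0,-0.002,0,0,0],[0.0,0,0,-0.001,0,0,0]]'
python3 -m creep '[[0.0,0,0,-0.001,0,0,0],[0.0,0,0,-0.001,0,0,0]]'
```

```text
time_s: 11.7
position: [516.6, -348.3, 47.2]
ee_rot: [0.008, 0.099, 0.99, 0.105]
force: [0.0, 0.6, -0.6]
width: 20.8
finger_force: 50.0
time_s: 11.9
position: [518.6, -349.7, 47.9]
ee_rot: [0.011, 0.099, 0.99, 0.104]
force: [0.1, -0.7, -0.9]
width: 20.8
finger_force: 50.0
time_s: 12.1
position: [518.0, -350.2, 45.2]
ee_rot: [0.01, 0.1, 0.99, 0.104]
force: [-0.1, -0.3, -1.5]
width: 20.7
finger_force: 50.0
```

```bash
python3 -m creep '[[0.0,0,0,-0.001,0,0,0],[0.0,0,0,-0.001,0,0,0]]'
python3 -m creep '[[0.0,0,0,-0.001,0,0,0],[0.0,0,0,0,0,0,0]]'
```

```text
time_s: 12.3
position: [517.9, -350.2, 44.4]
ee_rot: [0.01, 0.1, 0.99, 0.104]
force: [-7.9, 2.2, 20.0]
width: 20.7
finger_force: 52.6
time_s: 12.5
position: [518.0, -350.1, 44.4]
ee_rot: [0.01, 0.1, 0.99, 0.104]
force: [-10.6, 2.6, 20.8]
width: 20.3
finger_force: 52.6
```

```bash
python3 -m creep '[[0.045,0,0,0,0,0,0],[0.045,0,0,0,0,0,0],[0.045,-0.001,-0.006,0.029,0,0,0],[0.045,-0.001,-0.006,0.029,0,0,0],[0.045,-0.001,-0.006,0.029,0,0,0]]'
python3 -m creep '[[0.042,0.01725,0.0423,0,-3.93,0.78,0],[0.042,0.01725,0.0423,0,-3.93,0.78,0],[0.042,0.01725,0.0423,0,-3.93,0.78,0],[0.042,0.01725,0.0423,0,0,0,-6],[0.042,0.01725,0.0423,0,0,0,-6]]'
python3 -m creep '[[0.042,0.01725,0.0423,0,0,0,-6],[0.042,0.01725,0.0423,0,0,0,-6],[0.042,0.01725,0.0423,0,0,0,-5.7],[0.042,0,0,0,0,0,0],[0.042,0,0,0,0,0,0]]'
python3 - <<'E'
from heads import *
o=arm.get_obs();print(o["ee_rot"],o["position"])
c,im=snap("wrist","w5"); hsv=cv2.cvtColor(im,cv2.COLOR_RGB2HSV)
for nm,lo,hi in(("brass",(18,120,120),(32,255,255)),("green",(58,125,120),(67,255,255))):
    for u,a in comps(hsv,lo,hi,(0,0,560,420),40): print(nm,u,a,ray(c,u,46)[:2].round(1), ray(c,u,57)[:2].round(1))
c,im=snap("top","t5"); hsv=cv2.cvtColor(im,cv2.COLOR_RGB2HSV)
for u,a in comps(hsv,(5,150,150),(17,255,255),(170,180,220,265),3): print("orange",u,a,ray(c,u,16).round())
for u,a in comps(hsv,(45,120,100),(70,255,255),(340,190,405,270),3): print("green",u,a,ray(c,u,52).round())
E
```

```text
time_s: 13.0
position: [514.3, -368.0, 128.9]
ee_rot: [0.01, 0.1, 0.989, 0.105]
force: [0.7, 0.3, -0.4]
width: 45.0
finger_force: 0.0
time_s: 13.5
position: [601.3, -153.7, 128.5]
ee_rot: [0.0, 0.205, 0.979, -0.0]
force: [0.9, -0.6, -0.4]
width: 41.8
finger_force: 0.0
time_s: 14.0
position: [652.6, -27.1, 128.0]
ee_rot: [-0.0, 0.35, 0.937, 0.0]
force: [0.9, -0.8, 0.3]
width: 42.0
finger_force: 0.0
[-2.90981960e-04  3.49833160e-01  9.36811943e-01  2.40739047e-04] [652.62602003 -27.14461635 128.00719272]
brass [374.  210.8] 827 [696.9  29.1] [692.1  28.6]
brass [272.9 271.1] 231 [685.1 -58.4] [680.9 -54.6]
green [273.2 164.6] 404 [623.3  -4.3] [622.2  -3.1]
green [272.3 222.1] 572 [654.9 -32.6] [652.2 -30.1]
orange [192.8 220. ] 1682 [472. 363.  16.]
orange [205.  223.7] 15 [458. 315.  16.]
orange [207.8 239.2] 13 [398. 301.  16.]
green [374.2 222.2] 4 [ 477. -341.   52.]
```

```bash
python3 -m creep '[[0.042,0,-0.0015,-0.022,0,0,0],[0.042,0,-0.0015,-0.022,0,0,0],[0.042,0,0,-0.022,0,0,0],[0.042,0,0,-0.022,0,0,0],[0.042,0,0,0,0,0,0]]'
python3 -m creep '[[0.0,0,0,0,0,0,0],[0.0,0,0,0,0,0,0],[0.0,0,0,0,0,0,0],[0.0,0,0,0,0,0,0]]' 50
python3 -m creep '[[0.0,0,0,0.02,0,0,0],[0.0,0,0,0.035,0,0,0],[0.0,0,0,0.035,0,0,0],[0.0,-0.0315,-0.0370,0,0,0,3.71],[0.0,-0.0315,-0.0370,0,0,0,3.71]]'
```

```text
time_s: 14.6
position: [649.9, -35.6, 36.7]
ee_rot: [-0.003, 0.353, 0.936, -0.001]
force: [-0.5, -0.0, -0.7]
width: 42.0
finger_force: 0.0
time_s: 15.0
position: [653.7, -32.6, 42.1]
ee_rot: [0.001, 0.352, 0.936, 0.0]
force: [0.7, 1.4, 5.4]
width: 20.7
finger_force: 52.0
time_s: 15.5
position: [589.8, -105.8, 131.9]
ee_rot: [0.001, 0.288, 0.958, 0.0]
force: [0.0, -2.3, -2.0]
width: 20.9
finger_force: 51.2
```

```bash
python3 -m creep '[[0.0,-0.0315,-0.0362,0,0,0,3.7],[0.0,-0.0315,-0.0362,0,0,0,3.7],[0.0,-0.0315,-0.0362,0,0,0,3.7],[0.0,-0.0315,-0.0362,0,0,0,3.7],[0.0,-0.0315,-0.0362,0,0,0,3.7]]'
python3 -m creep '[[0.0,-0.0315,-0.0362,0,0,0,3.7],[0.0,0,0,0,3.93,-0.78,0],[0.0,0,0,0,3.93,-0.78,0],[0.0,0,0,0,3.93,-0.78,0],[0.0,0,0,-0.02,0,0,0]]'
python3 -m creep '[[0.0,0,0,-0.03,0,0,0],[0.0,0,0,-0.025,0,0,0],[0.0,0,0,-0.006,0,0,0],[0.0,0,0,0,0,0,0]]'
```

```text
time_s: 16.0
position: [430.0, -289.2, 130.6]
ee_rot: [-0.0, 0.132, 0.991, -0.001]
force: [0.2, -0.6, -1.1]
width: 20.5
finger_force: 51.2
time_s: 16.5
position: [400.1, -327.5, 111.6]
ee_rot: [0.011, 0.103, 0.989, 0.104]
force: [0.8, -1.7, -1.8]
width: 21.7
finger_force: 31.0
time_s: 16.9
position: [399.9, -323.5, 49.0]
ee_rot: [0.009, 0.101, 0.989, 0.105]
force: [0.6, -0.3, -0.6]
width: 20.9
finger_force: 54.4
```

The grip force dipped to 31 N and recovered, so the grip may have slackened. I'll check the head in hand before lowering it.

```bash
python3 - <<'E'
from heads import *
for f in("w4","w6"):
    if f=="w6": snap("wrist","w6")
    hsv=cv2.cvtColor(cv2.imread(f"pics/{f}_raw.png"),cv2.COLOR_BGR2HSV)
    print(f,comps(hsv,(58,125,100),(67,255,255),(200,100,350,420),100),comps(hsv,(18,150,120),(32,255,255),(240,290,310,400),60))
E
python3 -m creep '[[0.0,0,0,-0.001,0,0,0],[0.0,0,0,-0.001,0,0,0]]'
python3 -m creep '[[0.0,0,0,-0.001,0,0,0],[0.0,0,0,-0.001,0,0,0]]'
```

```text
w4 [(array([277. , 187.5]), 893), (array([276.1, 275.4]), 1366)] [(array([269.9, 344.2]), 208)]
w6 [(array([278.4, 185.4]), 898), (array([275.6, 275.3]), 1450)] [(array([271.6, 345.9]), 244)]
time_s: 17.15
position: [401.2, -324.4, 48.5]
ee_rot: [0.011, 0.1, 0.99, 0.103]
force: [0.4, 0.2, -1.2]
width: 20.7
finger_force: 54.4
time_s: 17.35
position: [400.7, -324.0, 45.6]
ee_rot: [0.01, 0.1, 0.989, 0.104]
force: [-0.1, 0.1, -1.5]
width: 20.9
finger_force: 54.4
```

Held as before. I'll lower until it touches.

```bash
python3 -m creep '[[0.0,0,0,-0.001,0,0,0],[0.0,0,0,-0.001,0,0,0]]'
python3 -m creep '[[0.0,0,0,-0.0007,0,0,0],[0.0,0,0,0,0,0,0]]'
```

```text
time_s: 17.55
position: [400.5, -323.8, 43.2]
ee_rot: [0.01, 0.1, 0.989, 0.104]
force: [0.2, -0.1, -1.6]
width: 20.8
finger_force: 54.4
time_s: 17.75
position: [400.5, -323.8, 43.0]
ee_rot: [0.01, 0.1, 0.989, 0.104]
force: [-1.0, 1.4, 4.9]
width: 20.4
finger_force: 55.0
```

```bash
python3 -m creep '[[0.045,0,0,0,0,0,0],[0.045,0,0,0,0,0,0],[0.045,-0.001,-0.006,0.029,0,0,0],[0.045,-0.001,-0.006,0.029,0,0,0],[0.045,-0.001,-0.006,0.029,0,0,0]]'
python3 -m creep '[[0.085,0.0104,0.0428,0.01,-3.93,0.78,0],[0.085,0.0104,0.0428,0.01,-3.93,0.78,0],[0.085,0.0104,0.0428,0.01,-3.93,0.78,0],[0.085,0.0104,0.0428,0.01,0,0,-7],[0.085,0.0104,0.0428,0.01,0,0,-7]]'
python3 -m creep '[[0.085,0.0104,0.0428,0.01,0,0,-7],[0.085,0.0104,0.0428,0.01,0,0,-7],[0.085,0.0104,0.0428,0.01,0,0,-7],[0.085,-0.0067,0.045,0.005,0,0,-7],[0.085,-0.0067,0.045,0.005,0,0,-7]]'
python3 -m creep '[[0.085,-0.0067,0.045,0,0,0,-7],[0.085,-0.0067,0.045,0,0,0,-7],[0.085,-0.0067,0.045,0,0,0,-7],[0.085,-0.0067,0.045,0,0,0,-5],[0.085,0,0,0,0,0,0]]'
python3 - <<'E'
from heads import *
o=arm.get_obs();print(o["ee_rot"],o["position"],o["joint_pos"])
snap("wrist","w7"); c,im=snap("top","t7",(320,180,420,280),4); snap("side","s7")
a=cv2.imread("pics/w7.png");b=cv2.imread("pics/t7.png")
cv2.imwrite("pics/wt7.png",cv2.resize(np.hstack([a,cv2.resize(b,(420,420))]),(800,343)))
E
```

```text
time_s: 18.25
position: [397.4, -341.7, 130.5]
ee_rot: [0.01, 0.1, 0.989, 0.104]
force: [0.3, -1.2, -0.3]
width: 45.1
finger_force: 0.0
time_s: 18.75
position: [449.7, -125.3, 180.3]
ee_rot: [0.0, 0.223, 0.975, -0.001]
force: [1.3, -1.0, -1.0]
width: 84.7
finger_force: 0.0
time_s: 19.25
position: [467.0, 91.6, 219.7]
ee_rot: [0.0, 0.505, 0.863, 0.0]
force: [0.8, 0.3, 0.1]
width: 84.9
finger_force: 0.0
time_s: 19.75
position: [438.0, 269.9, 219.9]
ee_rot: [-0.001, 0.675, 0.738, 0.001]
force: [-0.1, 0.6, 0.7]
width: 85.1
finger_force: 0.0
[-0.00147002  0.67452036  0.73825365  0.00129331] [438.02477584 269.88325238 219.8924016 ] [ 0.23640213  0.28487743 -1.00925521  1.65633258  0.24393292  1.33506366
 -0.72147764]
```

View pics/wt7.png

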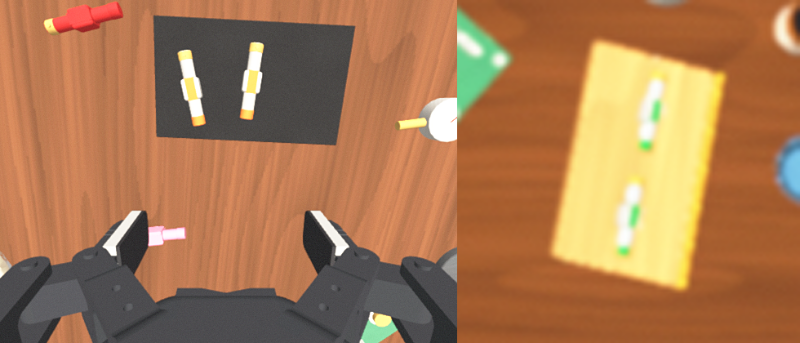

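The composite shows both cured heads lying flat on the deck in the right panel. In the left panel the mat holds the two fresh heads at raw pixels (234,108) and (307,98). The look-alikes are red at (100,22), off the mat, and pink at (205,288). The mat pair fits the description, with an orange sleeve and a brass nose. I'll confirm in a crop and measure.

```bash
cat > fresh.py <<'E'
from heads import *
def fresh(f,c,roi,zb=25,zr=14):
    im=cv2.imread(f"pics/{f}_raw.png"); hsv=cv2.cvtColor(im,cv2.COLOR_BGR2HSV); x0,y0,x1,y1=roi
    m=cv2.inRange(hsv,(0,0,110),(180,255,255)); M=np.zeros_like(m); M[y0:y1,x0:x1]=m[y0:y1,x0:x1]; M=cv2.morphologyEx(M,cv2.MORPH_OPEN,np.ones((3,3)))
    for k in cv2.findContours(M,cv2.RETR_EXTERNAL,cv2.CHAIN_APPROX_NONE)[0]:
        if cv2.contourArea(k)<300: continue
        P=np.array([ray(c,p[0],zr)[:2] for p in k],np.float32); r=cv2.minAreaRect(P); b=cv2.boundingRect(k)
        sub=(b[0],b[1],b[0]+b[2],b[1]+b[3])
        print("head",b,np.round(r[0],1),np.round(r[1],1),round(r[2],1),"orange",[(u.tolist(),a,ray(c,u,zr)[:2].round(1).tolist(),ray(c,u,zb)[:2].round(1).tolist()) for u,a in comps(hsv,(3,140,120),(17,255,255),sub,15)],"brass/band",[(u.tolist(),a,ray(c,u,zr)[:2].round(1).tolist(),ray(c,u,zb)[:2].round(1).tolist()) for u,a in comps(hsv,(18,60,120),(34,255,255),sub,15)])
E
python3 - <<'E'
from fresh import *
fresh("w7",cam("wrist"),(196,28,410,165))
t=cv2.imread("pics/w7_raw.png")[0:180,30:430]; cv2.imwrite("pics/w7c.png",cv2.resize(t,None,fx=2,fy=2,interpolation=cv2.INTER_CUBIC))
E
```

```text
head (217, 61, 35, 94) [391.3 334.7] [24.7 93.7] 15.4 orange [([242.3, 148.7], 63, [401.7, 294.8], [402.8, 296.0])] brass/band [([226.1, 67.4], 176, [381.0, 373.8], [382.7, 372.5]), ([233.4, 108.5], 307, [390.2, 335.1], [391.6, 335.0]), ([243.3, 146.8], 130, [402.6, 296.9], [403.7, 298.0])]
head (294, 51, 30, 96) [466.3 349.6] [93.6 23.9] 87.3 orange [([300.6, 140.7], 63, [463.0, 308.5], [462.1, 309.2])] brass/band [([313.8, 57.7], 181, [467.5, 390.2], [466.5, 388.3]), ([308.5, 99.9], 317, [466.7, 350.1], [465.7, 349.5]), ([302.6, 139.4], 130, [464.9, 310.0], [464.0, 310.7])]
```

View pics/w7c.png

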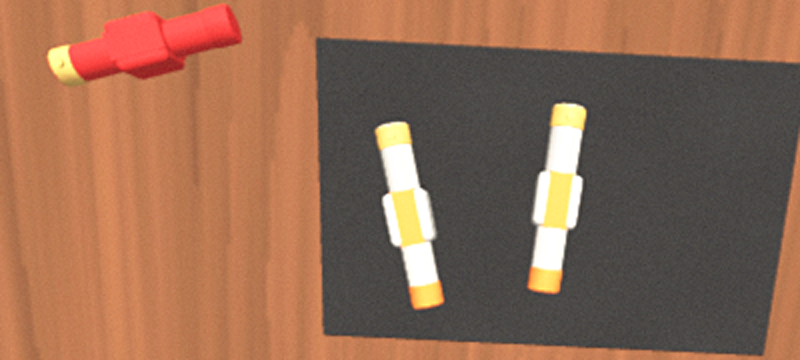

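The crop confirms two orange-sleeved heads on the mat, with bodies at crop (410,218) and (557,200). The red one lies off the mat. I'll approach the far head, B, first.

```bash
python3 -m creep '[[0.05,0.0093,0.0265,-0.035,0,0,-2.63],[0.05,0.0093,0.0265,-0.035,0,0,-2.63],[0.05,0.0093,0.0265,-0.035,0,0,-2.63],[0.05,0,0,0,0,0,0],[0.05,0,0,0,0,0,0]]' 50
python3 - <<'E'
from fresh import *
print(arm.get_obs()["position"],arm.get_obs()["ee_rot"]); c,im=snap("wrist","w8"); fresh("w8",c,(150,60,420,290))
E
```

```text
time_s: 20.4
position: [470.0, 340.1, 113.4]
ee_rot: [-0.0, 0.726, 0.687, -0.001]
force: [0.6, 0.0, 1.3]
width: 50.0
finger_force: 0.0
[469.95468933 340.11735076 113.44358652] [-3.98280998e-04  7.26324418e-01  6.87350953e-01 -1.16131755e-03]
head (224, 265, 106, 25) [465.6 280.3] [22.2 87.8] 87.0 orange [([309.5, 276.4], 391, [493.6, 279.5], [492.7, 285.4]), ([276.3, 275.0], 148, [466.0, 282.3], [466.4, 288.1]), ([241.5, 279.4], 168, [436.7, 279.7], [438.4, 285.7]), ([226.7, 282.0], 49, [424.1, 278.0], [426.4, 284.0])] brass/band []
head (363, 257, 57, 33) [561.6 277. ] [46.4 30.4] 2.4 orange [([406.6, 274.2], 562, [574.2, 277.2], [569.7, 283.3]), ([375.4, 263.3], 51, [548.1, 288.6], [544.7, 294.1]), ([387.6, 260.7], 19, [558.0, 290.4], [554.2, 295.8]), ([377.2, 277.7], 21, [550.0, 275.3], [546.5, 281.4])] brass/band []
head (335, 248, 31, 42) [527.4 285.6] [13.2 42.9] 19.4 orange [] brass/band []
head (150, 152, 69, 138) [394.2 331. ] [ 37.6 118.7] 15.9 orange [([201.1, 249.8], 21, [406.1, 308.2], [409.2, 312.8]), ([183.3, 259.8], 16, [390.4, 300.1], [394.2, 305.1]), ([159.6, 284.3]
[... 375 characters left out ...]
5.4, 319.2]), ([276.7, 236.5], 28, [468.2, 316.4], [468.5, 320.7])] brass/band [([264.2, 133.8], 265, [463.4, 397.5], [463.9, 398.0]), ([265.1, 188.5], 544, [461.4, 356.4], [462.0, 358.8]), ([267.1, 237.0], 252, [460.5, 316.4], [461.1, 320.7])]
head (150, 60, 270, 39) [479.  434.1] [ 25.  189.8] 86.8 orange [([176.5, 77.9], 1140, [404.3, 439.2], [407.5, 437.8]), ([221.9, 75.4], 478, [436.4, 439.0], [438.1, 437.7]), ([233.7, 61.3], 15, [445.5, 447.6], [446.8, 445.9]), ([250.1, 73.2], 202, [456.3, 439.4], [457.1, 438.0]), ([327.4, 69.3], 1469, [510.3, 438.9], [508.6, 437.6]), ([403.6, 66.9], 63, [563.2, 437.5], [559.2, 436.3]), ([417.2, 64.9], 31, [572.6, 438.3], [568.1, 437.0])] brass/band []
```

```bash
python3 -m creep '[[0.05,0,0,0,0,0,0],[0.05,0,0,0,0,0,0]]'
python3 - <<'E'
from fresh import *
for i in range(3):
    print(arm.get_obs()["position"].round(1),arm.get_obs()["ee_rot"].round(4)); c,im=snap("wrist",f"w9{i}")
    hsv=cv2.cvtColor(im,cv2.COLOR_RGB2HSV); print([(u,a,ray(c,u,25)[:2].round(1)) for u,a in comps(hsv,(18,60,120),(34,255,255),(235,110,300,245),60)])
for f in("t7","top0"):
    im=cv2.imread(f"pics/{f}_raw.png"); hsv=cv2.cvtColor(im,cv2.COLOR_BGR2HSV); c=cam("top")
    m=cv2.inRange(hsv,(0,0,120),(180,255,255)); M=np.zeros_like(m); M[196:252,181:212]=m[196:252,181:212]
    for k in cv2.findContours(M,cv2.RETR_EXTERNAL,cv2.CHAIN_APPROX_NONE)[0]:
        if cv2.contourArea(k)>20: r=cv2.minAreaRect(np.array([ray(c,p[0],14)[:2] for p in k],np.float32)); print(f,np.round(r[0],1),np.round(r[1]),r[2])
E
```

```text
time_s: 20.65
position: [470.9, 340.6, 116.1]
ee_rot: [0.001, 0.727, 0.687, 0.001]
force: [-0.1, 0.0, -0.2]
width: 50.1
finger_force: 0.0
[470.9 340.6 116.1] [0.0008 0.7268 0.6869 0.0012]
[(array([262.5, 134.5]), 255, array([464.1, 398.1])), (array([263.3, 188.6]), 533, array([462. , 358.9])), (array([265.3, 236.5]), 255, array([461. , 320.8]))]
[470.7 340.7 115.9] [7.000e-04 7.267e-01 6.870e-01 1.100e-03]
[(array([262.5, 134.8]), 255, array([463.8, 398. ])), (array([263.7, 188.8]), 532, array([462.1, 358.9])), (array([266.1, 236.8]), 253, array([461.4, 320.7]))]
[470.6 340.9 115.6] [6.000e-04 7.266e-01 6.871e-01 9.000e-04]
[(array([262.9, 135.1]), 268, array([463.9, 398. ])), (array([264. , 188.8]), 535, array([462.1, 359. ])), (array([266.1, 237.1]), 248, array([461.2, 320.7]))]
t7 [459.5 351.1] [220. 118.] 2.921081066131592
top0 [388.4 342.5] [30. 97.] 11.860241889953613
top0 [462.3 356.5] [28. 98.] 1.4911372661590576
```

```bash
python3 -m creep '[[0.05,-0.0043,0.009,-0.02,0,0,1],[0.05,-0.0043,0.009,-0.02,0,0,0],[0.05,0,0,-0.02,0,0,0],[0.05,0,0,-0.02,0,0,0],[0.05,0,0,-0.01,0,0,0]]'
python3 -m creep '[[0.05,0,0,-0.009,0,0,0],[0.05,0,0,-0.006,0,0,0],[0.05,0,0,0,0,0,0],[0.05,0,0,0,0,0,0]]'
python3 - <<'E'
from fresh import *
print(arm.get_obs()["position"].round(1),arm.get_obs()["ee_rot"].round(4)); c,im=snap("wrist","w10")
hsv=cv2.cvtColor(im,cv2.COLOR_RGB2HSV); print([(u,a,ray(c,u,25)[:2].round(1)) for u,a in comps(hsv,(18,60,120),(34,255,255),(225,60,330,420),60)])
E
```

```text
time_s: 21.3
position: [460.7, 358.7, 23.0]
ee_rot: [0.0, 0.72, 0.694, -0.001]
force: [-0.0, 0.2, -0.8]
width: 49.6
finger_force: 0.0
time_s: 21.7
position: [461.4, 359.8, 9.9]
ee_rot: [-0.0, 0.72, 0.694, 0.0]
force: [-0.5, 0.5, 0.3]
width: 49.8
finger_force: 0.0
[461.4 359.8   9.9] [-0.000e+00  7.202e-01  6.938e-01  4.000e-04]
[(array([278.9, 193.2]), 837, array([463.4, 399.2])), (array([279. , 281.8]), 1479, array([462.1, 359.1])), (array([279.7, 348.5]), 392, array([461.2, 324.1]))]
```

```bash
python3 -m creep '[[0.0,0,0,-0.001,0,0,0],[0.0,0,0,0,0,0,0],[0.0,0,0,0,0,0,0],[0.0,0,0,0,0,0,0],[0.0,0,0,0,0,0,0]]' 50
python3 -m creep '[[0.0,0,0,0.02,0,0,0],[0.0,0,0,0.04,0,0,0],[0.0,0,0,0.04,0,0,0],[0.0,0,0,0.04,0,0,0],[0.0,0,0,0.02,0,0,0]]'
python3 -m creep '[[0.0,0,0,0,0,0,0],[0.0,0,0,0,0,0,0]]'
python3 - <<'E'
from fresh import *
o=arm.get_obs(); print(o["position"].round(1),o["ee_rot"].round(4),o["joint_pos"]); c,im=snap("wrist","w11")
hsv=cv2.cvtColor(im,cv2.COLOR_RGB2HSV); z=o["position"][2]
print([(u,a,ray(c,u,z+15)[:2].round(1)) for u,a in comps(hsv,(18,60,120),(34,255,255),(225,60,330,420),60)])
E
```

```text
time_s: 22.25
position: [461.5, 359.8, 8.9]
ee_rot: [0.0, 0.72, 0.694, 0.001]
force: [0.2, 0.1, 5.7]
width: 20.9
finger_force: 49.7
time_s: 22.75
position: [461.4, 360.5, 171.7]
ee_rot: [0.0, 0.72, 0.694, 0.002]
force: [0.9, -0.5, -1.5]
width: 20.6
finger_force: 49.3
time_s: 22.95
position: [460.9, 359.0, 167.4]
ee_rot: [0.0, 0.72, 0.694, -0.0]
force: [0.9, -0.7, -1.8]
width: 21.2
finger_force: 49.3
[460.9 359.  167.4] [ 1.000e-04  7.202e-01  6.938e-01 -5.000e-04] [-0.03949783  0.48917776 -0.92110332  1.54880053  0.39845492  1.30381934
 -1.04805817]
[(array([276. , 193.3]), 857, array([461.8, 398.5])), (array([276.1, 282.8]), 1479, array([460.3, 357.8])), (array([277.2, 349. ]), 357, array([459.6, 323. ]))]
```

```bash
python3 -m creep '[[0.0,-0.0013,-0.0427,0,0,0,4.23],[0.0,-0.0013,-0.0427,0,0,0,4.23],[0.0,-0.0013,-0.0427,0,0,0,4.23],[0.0,-0.0013,-0.0427,0,0,0,4.23],[0.0,-0.0013,-0.0427,0,0,0,4.23]]'
python3 -m creep '[[0.0,-0.0013,-0.0427,0,0,0,4.23],[0.0,-0.0013,-0.0427,0,0,0,4.23],[0.0,0.0258,-0.0342,0,0,0,4.23],[0.0,0.0258,-0.0342,0,0,0,4.23],[0.0,0.0258,-0.0342,0,0,0,4.23]]'
python3 -m creep '[[0.0,0.0258,-0.0342,0,0,0,4.23],[0.0,0.0258,-0.0342,0,0,0,4.23],[0.0,0,0,0,0,0,0],[0.0,0,0,0,0,0,0],[0.0,0,0,0,0,0,0]]'
python3 - <<'E'
from fresh import *
o=arm.get_obs(); print(o["position"].round(1),o["ee_rot"].round(4)); c,im=snap("wrist","w12")
r,P=trayrect(im[:,:,::-1].copy(),c,(0,0,560,290)); print(r); 
hsv=cv2.cvtColor(im,cv2.COLOR_RGB2HSV); print([(u,a,ray(c,u,36)[:2].round(1)) for u,a in comps(hsv,(18,100,120),(34,255,255),(225,0,560,420),60)])
E
```

```text
time_s: 23.5
position: [453.3, 143.7, 166.4]
ee_rot: [-0.001, 0.579, 0.815, -0.001]
force: [1.2, -1.4, 0.1]
width: 20.7
finger_force: 49.3
time_s: 24.0
position: [529.0, -44.3, 166.6]
ee_rot: [-0.001, 0.42, 0.907, -0.001]
force: [0.8, 1.4, -0.4]
width: 20.5
finger_force: 49.5
time_s: 24.5
position: [580.1, -109.1, 167.0]
ee_rot: [-0.001, 0.353, 0.936, 0.0]
force: [-0.6, -0.3, -1.5]
width: 20.6
finger_force: 49.5
[ 580.1 -109.1  167. ] [-1.300e-03  3.526e-01  9.358e-01  2.000e-04]
((568.1354370117188, -140.25941467285156), (508.68829345703125, 131.291259765625), 54.06592559814453)
[(array([276.5, 193.1]), 828, array([ 576.3, -105.4])), (array([485. , 198.7]), 693, array([700.8,  28.8])), (array([282.8, 349.4]), 143, array([ 702.3, -207.5]))]
```

View pics/w12.png

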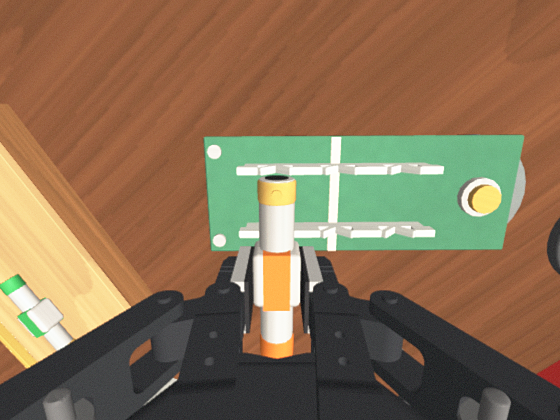

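The fresh head is in hand. The white line runs from (337,138) to (332,249), the tray corners are at (205,137), (522,135), (506,249) and (211,250), and the pivot is at (485,198). I'll cast rays to locate the notches.

Run:
```python
from fresh import *
c=cam("wrist"); im=cv2.imread("pics/w12_raw.png"); hsv=cv2.cvtColor(im,cv2.COLOR_BGR2HSV)
g=cv2.inRange(hsv,(65,70,40),(88,255,255))
def edge(cols,top):
    P=[]
    for u in cols:
        v=np.where(g[:270,u]>0)[0]; P.append(ray(c,(u,v.min()-.5 if top else v.max()+.5),20)[:2])
    P=np.array(P); vx,vy,x,y=cv2.fitLine(P.astype(np.float32),cv2.DIST_HUBER,0,.01,.01).ravel(); s=np.sign(vx) ; return -s*np.array([vx,vy]),np.array([x,y])
dt,pt=edge(list(range(310,500,4)),True); db,pb=edge(list(range(345,495,4)),False)
print(np.degrees(np.arctan2(dt[1],dt[0]))%360,np.degrees(np.arctan2(db[1],db[0]))%360)
d=dt+db; d/=np.linalg.norm(d); n=np.array([-d[1],d[0]]); print("width",(pt-pb)@n)
mid=(pt@n+pb@n)/2
# white line: whiteness along two rows
L=[]
for v in(145,150,155,160,185,195,205,215,242,246):
    row=(hsv[v,300:370,1]<70)&(hsv[v,300:370,2]>150); u=300+np.where(row)[0]
    if len(u): L.append(ray(c,(u.mean(),v),20)[:2]@d)
print("line",np.round(L,1)); s1=np.median(L)
# pivot
pv=ray(c,(485,198.7),36)[:2]; print("pivot",pv,pv@n-mid, s1-pv@d)
for k in(0,1,2): print("notch",k,(d*(s1+54*(k-1))+n*mid).round(1))
print("head dir",d,n)
```

```text
Traceback (most recent call last):
ValueError: zero-size array to reduction operation minimum which has no identity
```

```bash
cat > notch.py <<'E'
from fresh import *
def notch(f,c,ct,cb,lc,lr,vmax=270):
    im=cv2.imread(f"pics/{f}_raw.png"); hsv=cv2.cvtColor(im,cv2.COLOR_BGR2HSV); g=cv2.inRange(hsv,(65,70,40),(88,255,255))
    def edge(cols,top):
        P=[]
        for u in cols:
            v=np.where(g[:vmax,u]>0)[0]
            if len(v)>20: P.append(ray(c,(u,v.min()-.5 if top else v.max()+.5),20)[:2])
        vx,vy,x,y=cv2.fitLine(np.array(P,np.float32),cv2.DIST_HUBER,0,.01,.01).ravel(); return -np.sign(vx)*np.array([vx,vy]),np.array([x,y])
    dt,pt=edge(ct,True); db,pb=edge(cb,False); d=dt+db; d/=np.linalg.norm(d); n=np.array([-d[1],d[0]]); mid=(pt@n+pb@n)/2
    L=[]
    for v in lr:
        row=(hsv[v,lc[0]:lc[1],1]<70)&(hsv[v,lc[0]:lc[1],2]>150); u=lc[0]+np.where(row)[0]
        if len(u): L.append(ray(c,(u.mean(),v),20)[:2]@d)
    s=np.median(L); print("hdg",np.degrees([np.arctan2(dt[1],dt[0]),np.arctan2(db[1],db[0])])%360,"width",(pt-pb)@n,"line",np.round(L,1))
    for k in(0,1,2): print("notch",k,(d*(s+54*(k-1))+n*mid).round(1))
    return d,n,mid,s
E
python3 - <<'E'
from notch import *
c=cam("wrist"); d,n,mid,s=notch("w12",c,range(310,500,4),range(345,495,4),(300,370),(145,150,155,185,195,205,215,242))
pv=ray(c,(485,198.7),36)[:2]; print("pivot",pv,pv@n-mid,s-pv@d)
E
```

```text
hdg [229.13649 229.33499] width -108.532684 line [-349.5 -349.2 -349.4 -349.2 -349.5 -349.  -349.4 -349.5]
notch 0 [651.3 -28.9]
notch 1 [616.  -69.8]
notch 2 [ 580.8 -110.7]
pivot [701.3044145   29.18623605] -0.04059776876738397 130.6271855792014
```

```bash
python3 -m creep '[[0.0,0,-0.0005,-0.03,0,0,0.5],[0.0,0,0,-0.03,0,0,0],[0.0,0,0,-0.03,0,0,0],[0.0,0,0,-0.02,0,0,0],[0.0,0,0,-0.008,0,0,0]]'
python3 -m creep '[[0.0,0,0,0,0,0,0],[0.0,0,0,0,0,0,0],[0.0,0,0,0,0,0,0]]'
python3 - <<'E'
from notch import *
o=arm.get_obs(); print(o["position"].round(1),o["ee_rot"].round(4)); c,im=snap("wrist","w13"); hsv=cv2.cvtColor(im,cv2.COLOR_RGB2HSV)
print([(u,a,ray(c,u,o["position"][2]+16)[:2].round(1)) for u,a in comps(hsv,(3,100,120),(34,255,255),(225,150,330,420),100)])
E
```

```text
time_s: 25.05
position: [579.2, -109.9, 48.4]
ee_rot: [-0.002, 0.348, 0.937, -0.0]
force: [-0.2, 0.5, -1.1]
width: 21.0
finger_force: 49.6
time_s: 25.35
position: [582.0, -110.7, 51.9]
ee_rot: [0.001, 0.349, 0.937, 0.0]
force: [0.3, 0.6, -2.0]
width: 20.6
finger_force: 49.6
[ 582.  -110.7   51.9] [1.200e-03 3.491e-01 9.371e-01 1.000e-04]
[(array([276.4, 193. ]), 835, array([552. , -84.4])), (array([276. , 280.9]), 1598, array([ 581.7, -110.3])), (array([276.5, 342.1]), 1477, array([ 605.8, -130.9]))]
```

```bash
python3 -m creep '[[0.0,-0.001,0,-0.003,0,0,0],[0.0,0,0,-0.002,0,0,0],[0.0,0,0,-0.002,0,0,0],[0.0,0,0,-0.001,0,0,0],[0.0,0,0,0,0,0,0]]'
python3 -m creep '[[0.0,0,0,-0.001,0,0,0],[0.0,0,0,-0.001,0,0,0],[0.0,0,0,0,0,0,0]]'
```

```text
time_s: 25.9
position: [579.8, -110.8, 42.1]
ee_rot: [-0.0, 0.349, 0.937, -0.0]
force: [0.7, -0.4, -1.4]
width: 20.4
finger_force: 49.6
time_s: 26.2
position: [580.3, -110.9, 40.8]
ee_rot: [0.0, 0.349, 0.937, -0.0]
force: [-1.1, -0.8, 3.5]
width: 20.9
finger_force: 50.2
```

```bash
python3 -m creep '[[0.042,0,0,0,0,0,0],[0.042,0,0,0,0,0,0],[0.042,0,0,0.02,0,0,0],[0.042,0,0,0.04,0,0,0],[0.042,0,0,0.04,0,0,0]]'
python3 -m creep '[[0.042,0,0,0.03,0,0,0],[0.042,0,0,0,0,0,0],[0.042,0,0,0,0,0,0]]'
python3 - <<'E'
from notch import *
o=arm.get_obs(); print(o["position"].round(1)); c,im=snap("wrist","w14"); hsv=cv2.cvtColor(im,cv2.COLOR_RGB2HSV)
d,n,mid,s=notch("w14",c,range(310,480,4),range(345,480,4),(290,370),(145,150,155,185,195,205,215))
for u,a in comps(hsv,(3,100,120),(34,255,255),(225,100,330,300),60): p=ray(c,u,57)[:2]; q=ray(c,u,46)[:2]; print(u,a,p.round(1),"across",round(p@n-mid,1),"along",round(p@d-s,1),"z46",round(q@n-mid,1))
E
```

```text
time_s: 26.7
position: [579.3, -110.8, 140.8]
ee_rot: [-0.001, 0.349, 0.937, 0.0]
force: [0.1, -0.5, -0.0]
width: 42.0
finger_force: 0.0
time_s: 27.0
position: [580.3, -111.0, 170.7]
ee_rot: [0.001, 0.349, 0.937, -0.0]
force: [-0.4, 0.1, -0.1]
width: 42.1
finger_force: 0.0
[ 580.3 -111.   170.7]
hdg [229.13414 229.14641] width -108.45557 line [-350.  -349.8 -350.  -350.  -349.6 -350.  -349.6]
notch 0 [650.9 -28.8]
notch 1 [615.6 -69.7]
notch 2 [ 580.2 -110.5]
[277.1 116.2] 3505 [528.3 -64.9] across -69.1 along 53.5 z46 -69.1
[276.4 155.6] 228 [550.7 -85. ] across -39.1 along 54.1 z46 -37.8
[276.4 203.6] 451 [ 580.5 -110.8] across 0.4 along 54.1 z46 3.4
[276.4 272.6] 4704 [ 628.1 -152. ] across 63.4 along 54.1 z46 69.1
```

```bash
python3 -m creep '[[0.05,-0.0258,0.0342,0,0,0,-3.2],[0.05,-0.0258,0.0342,0,0,0,-3.2],[0.05,-0.0258,0.0342,0,0,0,-3.2],[0.05,-0.0258,0.0342,0,0,0,-3.2],[0.05,-0.0258,0.0342,0,0,0,-3.2]]'
python3 -m creep '[[0.05,-0.0095,0.0425,-0.01,0,0,-3.2],[0.05,-0.0095,0.0425,-0.01,0,0,-3.2],[0.05,-0.0095,0.0425,-0.01,0,0,-3.2],[0.05,-0.0095,0.0425,-0.01,0,0,-3.2],[0.05,-0.0095,0.0425,0,0,0,-3.2]]'
python3 -m creep '[[0.05,-0.0095,0.0425,0,0,0,-3.2],[0.05,0,0,0,0,0,0],[0.05,0,0,0,0,0,0],[0.05,0,0,0,0,0,0]]'
python3 - <<'E'
from notch import *
o=arm.get_obs(); print(o["position"].round(1),o["ee_rot"].round(4)); c,im=snap("wrist","w15")
fresh("w15",c,(150,20,420,265))
E
```

```text
time_s: 27.55
position: [448.9, 60.9, 168.8]
ee_rot: [-0.001, 0.477, 0.879, -0.001]
force: [0.3, 1.8, 0.6]
width: 50.0
finger_force: 0.0
time_s: 28.05
position: [401.7, 272.7, 127.7]
ee_rot: [-0.001, 0.595, 0.804, -0.002]
force: [0.8, 0.2, 0.5]
width: 49.5
finger_force: 0.0
time_s: 28.45
position: [394.1, 313.6, 129.3]
ee_rot: [-0.0, 0.616, 0.787, -0.001]
force: [0.6, -0.4, -0.8]
width: 50.0
finger_force: 0.0
[394.1 313.6 129.3] [-2.000e-04  6.165e-01  7.874e-01 -1.100e-03]
head (335, 248, 72, 17) [484.9 286.9] [63.  15.2] 14.0 orange [([374.4, 259.9], 252, [489.2, 284.2], [484.4, 288.3])] brass/band []
head (263, 107, 31, 118) [388.  341.9] [23.7 94.7] 16.1 orange [([287.4, 216.8], 22, [405.5, 304.1], [404.3, 307.4]), ([271.1, 215.8], 35, [392.0, 301.7], [391.4, 305.1])] brass/band [([276.4, 115.7], 265, [376.8, 381.3], [376.9, 381.3]), ([278.0, 168.4], 497, [387.9, 341.9], [387.5, 343.6]), ([279.8, 215.9], 224, [399.1, 303.3], [398.2, 306.7])]
head (150, 20, 270, 245) [382.  351.9] [218.1 191.5] 13.9 orange [([234.7, 121.5], 20371, [346.5, 369.4], [347.8, 369.9]), ([287.4, 216.8], 22, [405.5, 304.1], [404.3, 307.4]), ([271.1, 215.8], 35, [392.0, 301.7], [391.4, 305.1]), ([375.1, 259.9], 257, [489.8, 284.3], [485.0, 288.5])] brass/band [([276.4, 115.7], 265, [376.8, 381.3], [376.9, 381.3]), ([278.0, 168.4], 497, [387.9, 341.9], [387.5, 343.6]), ([279.8, 215.9], 224, [399.1, 303.3], [398.2, 306.7])]
```

```bash
python3 -m creep '[[0.05,-0.0033,0.015,-0.01,0,0,1],[0.05,-0.0033,0.015,-0.02,0,0,1],[0.05,0,0,-0.03,0,0,0],[0.05,0,0,-0.03,0,0,0],[0.05,0,0,-0.02,0,0,0]]'
python3 -m creep '[[0.05,0,0,-0.005,0,0,0],[0.05,0,0,-0.005,0,0,0],[0.05,0,0,0,0,0,0],[0.05,0,0,0,0,0,0]]'
python3 - <<'E'
from fresh import *
print(arm.get_obs()["position"].round(1),arm.get_obs()["ee_rot"].round(4)); c,im=snap("wrist","w16")
hsv=cv2.cvtColor(im,cv2.COLOR_RGB2HSV); print([(u,a,ray(c,u,25)[:2].round(1)) for u,a in comps(hsv,(18,60,120),(34,255,255),(225,60,330,420),60)])
E
```

```text
time_s: 29.0
position: [387.9, 342.4, 18.1]
ee_rot: [0.0, 0.604, 0.797, -0.001]
force: [0.3, 0.4, 0.4]
width: 50.2
finger_force: 0.0
time_s: 29.4
position: [388.1, 345.3, 11.4]
ee_rot: [0.0, 0.603, 0.798, 0.001]
force: [1.1, -0.1, -0.5]
width: 49.7
finger_force: 0.0
[388.1 345.3  11.4] [2.000e-04 6.026e-01 7.980e-01 7.000e-04]
[(array([274.5, 194. ]), 705, array([376.6, 382.5])), (array([274.4, 279.9]), 1483, array([387.2, 344.6])), (array([275.4, 347.9]), 494, array([397.5, 310.2]))]
```

```bash
python3 -m creep '[[0.05,0,0,-0.002,0,0,0],[0.0,0,0,0,0,0,0],[0.0,0,0,0,0,0,0],[0.0,0,0,0,0,0,0],[0.0,0,0,0,0,0,0]]' 50
python3 -m creep '[[0.0,0,0,0.02,0,0,0],[0.0,0,0,0.04,0,0,0],[0.0,0,0,0.04,0,0,0],[0.0,0,0,0.04,0,0,0],[0.0,0,0,0.02,0,0,0]]'
python3 - <<'E'
from fresh import *
c,im=snap("top","t16",(180,100,420,280),3)
E
```

```text
time_s: 29.95
position: [387.6, 345.3, 8.7]
ee_rot: [0.0, 0.602, 0.798, 0.0]
force: [-0.5, -0.4, 4.8]
width: 20.8
finger_force: 49.7
time_s: 30.45
position: [387.7, 346.1, 171.4]
ee_rot: [0.0, 0.602, 0.798, 0.002]
force: [0.4, 0.5, -1.8]
width: 20.7
finger_force: 49.4
```

```bash
python3 -m creep '[[0.0,0.0091,-0.0431,0,0,0,2.56],[0.0,0.0091,-0.0431,0,0,0,2.56],[0.0,0.0091,-0.0431,0,0,0,2.56],[0.0,0.0091,-0.0431,0,0,0,2.56],[0.0,0.0091,-0.0431,0,0,0,2.56]]'
python3 -m creep '[[0.0,0.0091,-0.0431,0,0,0,2.56],[0.0,0.0091,-0.0431,0,0,0,2.56],[0.0,0.0091,-0.0431,0,0,0,2.56],[0.0,0.0382,-0.0058,-0.006,0,0,2.56],[0.0,0.0382,-0.0058,-0.006,0,0,2.56]]'
python3 -m creep '[[0.0,0.0382,-0.0058,-0.006,0,0,2.56],[0.0,0.0382,-0.0058,-0.006,0,0,2.56],[0.0,0.0382,-0.0058,-0.006,0,0,2.56],[0.0,0,0,0,0,0,0],[0.0,0,0,0,0,0,0]]'
python3 -m creep '[[0.0,0,0,-0.03,0,0,0],[0.0,0,0,-0.03,0,0,0],[0.0,0,0,-0.02,0,0,0],[0.0,0,0,0,0,0,0],[0.0,0,0,0,0,0,0]]'
python3 - <<'E'
from notch import *
o=arm.get_obs(); print(o["position"].round(1),o["ee_rot"].round(4)); c,im=snap("wrist","w17"); hsv=cv2.cvtColor(im,cv2.COLOR_RGB2HSV)
for u,a in comps(hsv,(3,100,120),(34,255,255),(225,150,330,420),100): p=ray(c,u,o["position"][2]+16)[:2]; print(u,a,p.round(1))
E
```

```text
time_s: 31.0
position: [432.5, 127.6, 167.7]
ee_rot: [-0.0, 0.509, 0.861, -0.0]
force: [1.4, 0.6, -1.1]
width: 20.7
finger_force: 49.4
time_s: 31.5
position: [537.3, -15.6, 155.3]
ee_rot: [0.0, 0.413, 0.911, -0.001]
force: [-0.4, -0.1, -0.0]
width: 20.5
finger_force: 49.6
time_s: 32.0
position: [650.8, -28.2, 136.1]
ee_rot: [-0.002, 0.348, 0.937, 0.0]
force: [-0.5, -0.7, -1.7]
width: 20.8
finger_force: 49.7
time_s: 32.5
position: [650.8, -28.5, 59.2]
ee_rot: [0.0, 0.348, 0.937, -0.0]
force: [0.4, -0.3, -1.1]
width: 20.7
finger_force: 49.8
[650.8 -28.5  59.2] [ 1.000e-04  3.484e-01  9.374e-01 -0.000e+00]
[276.7 194.9] 834 [621.5  -2.6]
[276.  282.8] 1609 [651.3 -28.7]
[276.5 341.1] 1481 [674.3 -48.2]
```

```bash
python3 -m creep '[[0.0,0,0,-0.006,0,0,0],[0.0,0,0,-0.005,0,0,0],[0.0,0,0,-0.003,0,0,0],[0.0,0,0,-0.002,0,0,0],[0.0,0,0,0,0,0,0]]'
python3 -m creep '[[0.0,0,0,-0.001,0,0,0],[0.0,0,0,-0.001,0,0,0],[0.0,0,0,0,0,0,0]]'
```

```text
time_s: 33.05
position: [651.0, -28.7, 41.9]
ee_rot: [-0.0, 0.349, 0.937, -0.0]
force: [0.2, -0.2, -1.0]
width: 20.7
finger_force: 49.8
time_s: 33.35
position: [651.4, -28.6, 41.2]
ee_rot: [0.0, 0.349, 0.937, -0.0]
force: [-2.6, 0.5, 4.9]
width: 20.5
finger_force: 50.7
```

```bash
python3 -m creep '[[0.042,0,0,0,0,0,0],[0.042,0,0,0,0,0,0],[0.042,0,0,0.02,0,0,0],[0.042,0,0,0.04,0,0,0],[0.042,0,0,0.04,0,0,0]]'
python3 -m creep '[[0.042,-0.025,-0.028,0.03,0,0,0],[0.0,-0.025,-0.028,0,0,0,0],[0.0,-0.02,-0.026,0,0,0,0],[0.0,0,0,0,0,0,0],[0.0,0,0,0,0,0,0]]'
python3 - <<'E'
from notch import *
o=arm.get_obs(); print(o["position"].round(1)); c,im=snap("wrist","w18"); hsv=cv2.cvtColor(im,cv2.COLOR_RGB2HSV)
d,n,mid,s=notch("w18",c,range(300,480,4),list(range(290,325,4))+list(range(345,375,4)),(290,370),(145,150,155,185,195,205,215))
for u,a in comps(hsv,(3,100,120),(34,255,255),(225,130,500,245),60): p=ray(c,u,57)[:2]; print(u,a,p.round(1),"across",round(p@n-mid,1),"along",round(p@d-s,1))
E
```

```text
time_s: 33.85
position: [650.7, -28.7, 140.8]
ee_rot: [-0.001, 0.348, 0.937, -0.0]
force: [1.2, 0.1, 0.8]
width: 41.9
finger_force: 0.0
time_s: 34.35
position: [581.0, -111.9, 170.5]
ee_rot: [0.0, 0.35, 0.937, -0.0]
force: [0.9, -0.5, 0.7]
width: 0.6
finger_force: 0.0
[ 581.  -111.9  170.5]
hdg [229.09436 229.1161 ] width -108.154785 line [-350.5 -350.2 -350.5 -350.  -346.7 -346.3 -350.5]
notch 0 [650.8 -28.9]
notch 1 [615.5 -69.7]
notch 2 [ 580.1 -110.6]
[364.  130.6] 581 [581.1 -21.8] across -57.3 along -13.7
[276.9 154.5] 238 [550.8 -84.9] across -38.9 along 53.8
[407.6 155.2] 246 [619.   -7.1] across -38.4 along -49.7
[484.  195.8] 701 [687.4  21.3] across -5.3 along -115.9
[276.5 202.5] 457 [ 580.4 -110.9] across 0.4 along 54.1
[405.9 203.3] 478 [650.8 -30.7] across 1.1 along -52.6
[277.  241.7] 100 [ 606.9 -133.3] across 35.1 along 53.7
[397.4 241.9] 101 [674.3 -55.7] across 35.3 along -49.1
```

View pics/w18.png

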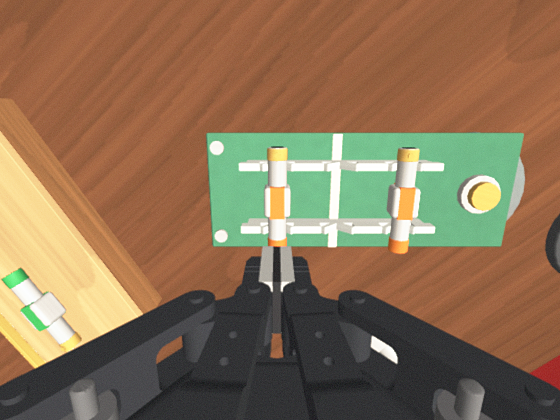

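The two fresh heads lie in notch 2 at (277,202) and notch 0 at (405,203), centred to about 1 mm. Next I'll set the closed fingers down beside the tray's other long edge.

```bash
python3 -m creep '[[0,0.0205,-0.042,0,0,0,0],[0,0.0205,-0.042,0,0,0,0],[0,0,0,0,0,0,0],[0,0,0,-0.04,0,0,0],[0,0,0,-0.04,0,0,0]]'
python3 -m creep '[[0,0,0,-0.04,0,0,0],[0,0,0,-0.03,0,0,0],[0,0,0,-0.012,0,0,0],[0,0,0,0,0,0,0],[0,0,0,0,0,0,0]]'
python3 - <<'E'
from h import *
o=arm.get_obs();print(o["position"],o["force"],o["joint_pos"].round(2))
p=np.array([700.5,28]);prev=o["position"][:2]
for a in [249.5]+list(np.arange(246,144,-3.5)):
    q=p+231*np.array([np.cos(np.radians(a)),np.sin(np.radians(a))]); print(a,((q-prev)/1000).round(4).tolist(),end=' '); prev=q
E
```

```text
time_s: 34.9
position: [624.2, -193.0, 90.3]
ee_rot: [0.001, 0.348, 0.938, 0.001]
force: [0.3, 0.4, -0.4]
width: -0.2
finger_force: 0.0
time_s: 35.4
position: [623.5, -193.9, 9.9]
ee_rot: [0.001, 0.348, 0.937, 0.0]
force: [-0.8, -0.0, 1.6]
width: -0.2
finger_force: 0.0
[ 623.53908223 -193.90352848    9.88291423] [-0.7509175  -0.04431504  1.58471168] [ 0.82  0.8  -0.86  1.5   0.64  1.14  0.7 ]
249.5 [-0.0039, 0.0055] 246.0 [-0.0131, 0.0053] 242.5 [-0.0127, 0.0061] 239.0 [-0.0123, 0.0069] 235.5 [-0.0119, 0.0076] 232.0 [-0.0114, 0.0083] 228.5 [-0.0108, 0.009] 225.0 [-0.0103, 0.0097] 221.5 [-0.0097, 0.0103] 218.0 [-0.009, 0.0108] 214.5 [-0.0083, 0.0114] 211.0 [-0.0076, 0.0119] 207.5 [-0.0069, 0.0123] 204.0 [-0.0061, 0.0127] 200.5 [-0.0053, 0.0131] 197.0 [-0.0045, 0.0134] 193.5 [-0.0037, 0.0136] 190.0 [-0.0029, 0.0138] 186.5 [-0.002, 0.014] 183.0 [-0.0012, 0.0141] 179.5 [-0.0003, 0.0141] 176.0 [0.0006, 0.0141] 172.5 [0.0014, 0.014] 169.0 [0.0023, 0.0139] 165.5 [0.0031, 0.0138] 162.0 [0.0039, 0.0135] 158.5 [0.0048, 0.0133] 155.0 [0.0056, 0.013] 151.5 [0.0064, 0.0126] 148.0 [0.0071, 0.0122] 144.5 [0.0078, 0.0117]
```

```bash
python3 -m creep '[[0,-0.0039,0.0055,0,0,0,0],[0,-0.0131,0.0053,0,0,0,0],[0,-0.0127,0.0061,0,0,0,0],[0,-0.0123,0.0069,0,0,0,0],[0,-0.0119,0.0076,0,0,0,0]]'
python3 -m creep '[[0,-0.0114,0.0083,0,0,0,0],[0,-0.0108,0.009,0,0,0,0],[0,-0.0103,0.0097,0,0,0,0],[0,-0.0097,0.0103,0,0,0,0],[0,-0.009,0.0108,0,0,0,0]]'
python3 - <<'E'
from lamp import *
p=arm.get_obs()["position"]-[700.5,28,0]; print(np.hypot(p[0],p[1]),np.degrees(np.arctan2(p[1],p[0]))%360)
c,im=snap("top","q1"); r,P=trayrect(im[:,:,::-1].copy(),c,(190,130,380,270)); print(r)
E
```

```text
time_s: 35.9
position: [569.2, -163.1, 10.5]
ee_rot: [0.002, 0.349, 0.937, -0.0]
force: [1.2, -0.5, 0.6]
width: 0.1
finger_force: 0.6
time_s: 36.4
position: [517.9, -114.9, 10.1]
ee_rot: [0.002, 0.349, 0.937, -0.0]
force: [2.1, -1.5, 0.7]
width: 0.1
finger_force: 0.6
231.93032284824412 218.0475921159031
((597.2205200195312, -14.191352844238281), (277.9210205078125, 103.09835815429688), 20.748600006103516)
```

```bash
python3 -m creep '[[0,-0.0083,0.0114,0,0,0,0],[0,-0.0076,0.0119,0,0,0,0],[0,-0.0069,0.0123,0,0,0,0],[0,-0.0061,0.0127,0,0,0,0],[0,-0.0053,0.0131,0,0,0,0]]'
python3 -m creep '[[0,-0.0045,0.0134,0,0,0,0],[0,-0.0037,0.0136,0,0,0,0],[0,-0.0029,0.0138,0,0,0,0],[0,-0.002,0.014,0,0,0,0],[0,-0.0012,0.0141,0,0,0,0]]'
python3 -m creep '[[0,-0.0003,0.0141,0,0,0,0],[0,0.0006,0.0141,0,0,0,0],[0,0.0014,0.014,0,0,0,0],[0,0.0023,0.0139,0,0,0,0],[0,0.0031,0.0138,0,0,0,0]]'
python3 -m creep '[[0,0.0039,0.0135,0,0,0,0],[0,0.0032,0.0089,0,0,0,0],[0,0.0019,0.0044,0,0,0,0],[0,0,0,0,0,0,0]]'
python3 - <<'E'
from lamp import *
o=arm.get_obs(); p=o["position"]-[700.5,28,0]; print(np.hypot(p[0],p[1]),np.degrees(np.arctan2(p[1],p[0]))%360,o["joint_pos"].round(2))
c,im=snap("top","q2"); r,P=trayrect(im[:,:,::-1].copy(),c,(190,130,380,270)); print(r)
E
```

```text
time_s: 36.95
position: [482.2, -52.7, 8.3]
ee_rot: [-0.0, 0.348, 0.937, -0.0]
force: [1.4, -1.0, 0.0]
width: -0.1
finger_force: 0.6
time_s: 37.45
position: [468.3, 16.3, 8.3]
ee_rot: [-0.0, 0.349, 0.937, -0.0]
force: [0.5, -2.3, 0.4]
width: -0.1
finger_force: 0.6
time_s: 37.95
position: [475.3, 86.1, 8.2]
ee_rot: [-0.0, 0.348, 0.937, -0.0]
force: [0.3, -1.3, 0.4]
width: -0.2
finger_force: 0.6
time_s: 38.35
position: [484.6, 112.8, 8.3]
ee_rot: [-0.0, 0.348, 0.938, 0.0]
force: [0.3, -0.3, -0.0]
width: 0.1
finger_force: 0.0
231.98113603051183 158.55735171986515 [ 0.51  0.56 -0.98  1.93  0.57  0.96  0.11]
((663.9297485351562, 50.477935791015625), (103.3592529296875, 151.53512573242188), 51.675201416015625)
```

The tray is at about 141.5°, still short of the lamp. I'll back off and look straight down over the lamp for a precise reading.

```bash
python3 -m creep '[[0,-0.0126,-0.0155,0,0,0,0],[0,0,0,0.045,0,0,-7.9],[0,0,0,0.045,0,0,-7.9],[0,0,0,0.045,0,0,-7.9],[0,0,0,0.045,0,0,-7.9]]'
python3 -m creep '[[0,0,0,0.045,0,0,-7.9],[0,0,0,0.045,0,0,-7.9],[0,0,0,0.045,0,0,-7.9],[0,0.038,-0.008,0.005,0,0,-7.9],[0,0.038,-0.008,0,0,0,-7.9]]'
python3 -m creep '[[0,0.038,-0.008,0,0,0,-7.9],[0,0,0,0,0,0,0],[0,0,0,0,0,0,0],[0,0,0,0,0,0,0]]'
python3 - <<'E'
from lamp import *
o=arm.get_obs(); print(o["position"].round(1),o["ee_rot"].round(4)); c,im=snap("wrist","w20"); print(c[1][:3,3],proj(c,[622,133,230]))
E
```

```text
time_s: 38.9
position: [471.6, 95.8, 190.0]
ee_rot: [-0.0, 0.593, 0.805, -0.0]
force: [1.3, -0.8, -0.5]
width: -0.4
finger_force: 0.0
time_s: 39.4
position: [549.8, 79.3, 331.7]
ee_rot: [0.003, 0.831, 0.557, 0.002]
force: [0.2, 0.2, -0.1]
width: -0.0
finger_force: 0.0
time_s: 39.8
position: [585.4, 72.8, 328.6]
ee_rot: [-0.0, 0.865, 0.502, 0.0]
force: [-0.4, 0.3, 0.1]
width: 0.0
finger_force: 0.0
[585.4  72.8 328.6] [-1.000e-04  8.646e-01  5.024e-01  0.000e+00]
[619.32573187 133.56788626 470.97227206] [280.21334369 114.38321296]
```

View pics/w20.png

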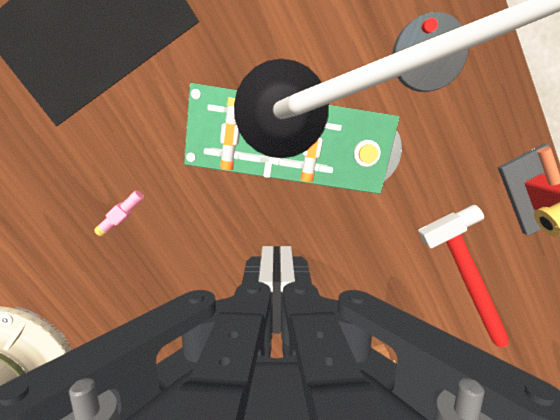

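The view is nearly straight down: lamp circle at (281,108), pivot at (368,153), tray below with both fresh heads in place. Now I'll fit the circle, tray edges and pivot.

```bash
cat > fit.py <<'E'
from notch import *
def fit(f,c,cx,cy,R,edge_us_top,edge_us_bot,pvroi,cyl=(60,260)):
    im=cv2.imread(f"pics/{f}_raw.png"); hsv=cv2.cvtColor(im,cv2.COLOR_BGR2HSV)
    m=(cv2.inRange(hsv,(0,0,0),(180,255,60))|cv2.inRange(hsv,(18,150,60),(33,255,255))); M=np.zeros_like(m); cv2.circle(M,(cx,cy),R,255,-1); m&=M
    m=cv2.morphologyEx(m,cv2.MORPH_OPEN,np.ones((5,5))); k=max(cv2.findContours(m,cv2.RETR_EXTERNAL,cv2.CHAIN_APPROX_NONE)[0],key=cv2.contourArea)
    e=cv2.fitEllipse(cv2.convexHull(k)); print("lamp px",np.round(e,1) if 0 else (np.round(e[0],1),np.round(e[1],1)))
    for z in(192,210,230): print("  lamp at z",z,ray(c,e[0],z)[:2].round(1))
    lamp=ray(c,e[0],210)[:2]
    g=cv2.inRange(hsv,(65,70,40),(88,255,255))
    def edge(us,top):
        P=[]
        for u in us:
            v=np.where(g[cyl[0]:cyl[1],u]>0)[0]+cyl[0]
            if len(v)>5: P.append(ray(c,(u,v.min()-.5 if top else v.max()+.5),20)[:2])
        P=np.array(P,np.float32); vx,vy,x,y=cv2.fitLine(P,cv2.DIST_HUBER,0,.01,.01).ravel(); s=np.sign(vy); return s*np.array([vx,vy]),np.array([x,y])
    dt,pt=edge(edge_us_top,True); db,pb=edge(edge_us_bot,False); d=dt+db; d/=np.linalg.norm(d); n=np.array([-d[1],d[0]])
    th=np.degrees(np.arctan2(d[1],d[0])); mid=(pt@n+pb@n)/2
    pvs=[(u,a) for u,a in comps(hsv,(18,100,120),(34,255,255),pvroi,40)]; pv=ray(c,max(pvs,key=lambda t:t[1])[0],36)[:2]
    v=lamp-pv; print("hdg",np.degrees([np.arctan2(dt[1],dt[0]),np.arctan2(db[1],db[0])]).round(2),"width",abs((pt-pb)@n).round(1),"pivot",pv.round(1),"off centreline",(pv@n-mid).round(1))
    print("lamp dist",np.hypot(*v).round(1),"lamp hdg",np.degrees(np.arctan2(v[1],v[0])).round(2),"| using (700.5,28)",np.degrees(np.arctan2(*(lamp-[700.5,28])[::-1])).round(2),np.hypot(*(lamp-[700.5,28])).round(1))
    m2=pv+132*d; print("tray_mid",m2.round(1),"miss",(m2-lamp).round(1))
E
python3 - <<'E'
from fit import *
fit("w20",cam("wrist"),281,108,56,list(range(195,205,2))+list(range(340,394,3)),list(range(190,215,3))+list(range(240,262,3))+list(range(275,295,3))+list(range(320,380,3)),(345,135,390,172),(60,215))
E
```

```text
lamp px (array([279.8, 112.4]), array([87.5, 93.5]))
  lamp at z 192 [623.  134.4]
  lamp at z 210 [622.7 134.3]
  lamp at z 230 [622.4 134.3]
hdg [141.77 141.76] width 108.4 pivot [701.8  30.2] off centreline 0.2
lamp dist 130.8 lamp hdg 127.2 | using (700.5,28) 126.18 131.8
tray_mid [598.1 111.9] miss [-24.6 -22.5]
```

The fitted ellipse isn't round, because the arm cuts the silhouette. I'll refit with the extents and a robust circle.

```bash
cat > circ.py <<'E'
from fit import *
from scipy.optimize import least_squares
def circ(f,c,cx,cy,rad,skip=(-40,15)):
    im=cv2.imread(f"pics/{f}_raw.png"); hsv=cv2.cvtColor(im,cv2.COLOR_BGR2HSV); m=cv2.inRange(hsv,(0,0,0),(180,255,60))|cv2.inRange(hsv,(18,150,40),(33,255,255))
    P=[]
    for a in np.arange(0,360,4):
        if skip[0]<=(a+180)%360-180<=skip[1]: continue
        rr=np.arange(rad*.6,rad*1.35,.5); u=cx+rr*np.cos(np.radians(a)); v=cy+rr*np.sin(np.radians(a))
        s=m[np.clip(v.round().astype(int),0,419),u.round().astype(int)]>0
        i=np.argmin(s) if not s.all() else -1
        if i>0: P.append((u[i],v[i]))
    P=np.array(P); r=least_squares(lambda q:np.hypot(P[:,0]-q[0],P[:,1]-q[1])-q[2],[cx,cy,rad],loss="soft_l1"); print("circle",r.x.round(1),"rms",np.sqrt(np.mean(r.fun**2)).round(2),len(P))
    for z in(192,215,235): print("  z",z,ray(c,r.x[:2],z)[:2].round(1))
    return r.x
E
python3 - <<'E'
from circ import *
circ("w20",cam("wrist"),281,108,47)
E
```

```text
circle [280.7 110.   46.9] rms 4.92 76
  z 192 [624.5 135.7]
  z 215 [624.1 135.5]
  z 235 [623.7 135.4]
```

Run:
```python
from circ import *
im=cv2.imread("pics/w20_raw.png"); hsv=cv2.cvtColor(im,cv2.COLOR_BGR2HSV); V=hsv[...,2]
print("row108 V",[(u,int(V[108,u])) for u in list(range(230,242))+list(range(322,334))])
print("col281 V",[(v,int(V[v,281])) for v in list(range(54,66))+list(range(150,168))],[hsv[v,281].tolist() for v in range(156,164)])
for th in(50,90,110):
    m=cv2.inRange(hsv,(0,0,0),(180,255,th)); P=[]
    for a in range(0,360,15):
        rr=np.arange(30,62,.5); u=281+rr*np.cos(np.radians(a)); v=109+rr*np.sin(np.radians(a)); s=m[v.round().astype(int),u.round().astype(int)]>0
        P.append((a,float(rr[np.argmin(s)]) if not s.all() else -1))
    print(th,P)
```

```text
row108 V [(230, 253), (231, 254), (232, 255), (233, 255), (234, 118), (235, 38), (236, 45), (237, 50), (238, 51), (239, 47), (240, 47), (241, 52), (322, 38), (323, 36), (324, 36), (325, 38), (326, 37), (327, 37), (328, 121), (329, 214), (330, 212), (331, 211), (332, 209), (333, 212)]
col281 V [(54, 171), (55, 169), (56, 174), (57, 178), (58, 131), (59, 68), (60, 51), (61, 59), (62, 58), (63, 59), (64, 61), (65, 55), (150, 28), (151, 32), (152, 38), (153, 34), (154, 27), (155, 25), (156, 17), (157, 55), (158, 189), (159, 243), (160, 255), (161, 255), (162, 255), (163, 255), (164, 255), (165, 240), (166, 210), (167, 206)] [[130, 45, 17], [12, 23, 55], [25, 23, 189], [25, 14, 243], [0, 0, 255], [0, 0, 255], [0, 0, 255], [0, 0, 255]]
50 [(0, 30.0), (15, 46.5), (30, 47.0), (45, 46.0), (60, 47.5), (75, 48.5), (90, 48.0), (105, 48.5), (120, 48.0), (135, 47.5), (150, 47.5), (165, 31.0), (180, 30.0), (195, 30.0), (210, 30.0), (225, 30.0), (240, 30.0), (255, 30.0), (270, 30.0), (285, 30.0), (300, 30.0), (315, 36.5), (330, 30.0), (345, 30.0)]
90 [(0, 30.0), (15, 47.5), (30, 47.5), (45, 47.5), (60, 48.0), (75, 48.5), (90, 48.5), (105, 48.5), (120, 49.0), (135, 47.5), (150, 47.5), (165, 47.5), (180, 46.5), (195, 47.5), (210, 48.0), (225, 49.0), (240, 49.5), (255, 50.5), (270, 50.5), (285, 50.5), (300, 49.5), (315, 49.0), (330, 30.0), (345, 30.0)]
110 [(0, 30.0), (15, 47.5), (30, 47.5), (45, 47.5), (60, 48.0), (75, 48.5), (90, 48.5), (105, 48.5), (120, 49.0), (135, 49.0), (150, 49.0), (165, 47.5), (180, 46.5), (195, 48.5), (210, 48.0), (225, 49.0), (240, 50.5), (255, 50.5), (270, 50.5), (285, 50.5), (300, 50.5), (315, 49.0), (330, 30.0), (345, 30.0)]
```

```bash
cat > disc.py <<'E'
from circ import *
def disc(f,c,cx,cy,r0,th=90,skip=(-45,5),lo=.85):
    im=cv2.imread(f"pics/{f}_raw.png"); m=cv2.cvtColor(im,cv2.COLOR_BGR2HSV); m=cv2.inRange(m,(0,0,0),(180,255,th))|cv2.inRange(m,(18,140,40),(33,255,255)); P=[]
    for a in range(0,360,5):
        if skip[0]<=(a+180)%360-180<=skip[1]: continue
        rr=np.arange(r0*lo,r0*1.3,.5); u=cx+rr*np.cos(np.radians(a)); v=cy+rr*np.sin(np.radians(a)); s=m[v.round().astype(int),u.round().astype(int)]>0
        if s[0] and not s.all(): P.append((u[np.argmin(s)],v[np.argmin(s)]))
    for z in(192,205,220):
        Q=np.array([ray(c,p,z)[:2] for p in P]); r=least_squares(lambda q:np.hypot(Q[:,0]-q[0],Q[:,1]-q[1])-q[2],[*Q.mean(0),37],loss="soft_l1"); print("z",z,"centre",r.x[:2].round(1),"dia",(2*r.x[2]).round(1),"rms",np.sqrt(np.mean(r.fun**2)).round(2),len(P))
E
python3 - <<'E'
from disc import *
disc("w20",cam("wrist"),281,108,47)
E
```

```text
z 192 centre [624.6 135.6] dia 78.7 rms 0.41 61
z 205 centre [624.3 135.5] dia 75.0 rms 0.39 61
z 220 centre [624.  135.4] dia 70.8 rms 0.36 61
```

```bash
python3 -m creep '[[0,-0.0363,0.0087,0,0,0,8.25],[0,-0.0363,0.0087,0,0,0,8.25],[0,-0.0363,0.0087,0,0,0,8.25],[0,0,0,-0.045,0,0,8.25],[0,0,0,-0.045,0,0,8.25]]'
python3 -m creep '[[0,0,0,-0.045,0,0,8.25],[0,0,0,-0.045,0,0,8.25],[0,0,0,-0.045,0,0,8.25],[0,0,0,-0.045,0,0,0],[0,0,0,0,0,0,0]]'
python3 -m creep '[[0,0,0,-0.025,0,0,0],[0,0,0,-0.015,0,0,0],[0,0,0,0,0,0,0],[0,0,0,0,0,0,0]]'
python3 - <<'E'
from h import *
o=arm.get_obs(); print(o["position"].round(1),o["ee_rot"].round(3)); prev=o["position"][:2]
for a in (159,157,155,153,151,149.5,148,147,146,145.2):
    q=np.array([700.5,28])+232*np.array([np.cos(np.radians(a)),np.sin(np.radians(a))]); print(a,((q-prev)/1000).round(4).tolist(),end=' '); prev=q
E
```

```text
time_s: 40.35
position: [476.8, 98.6, 239.3]
ee_rot: [0.004, 0.63, 0.776, 0.0]
force: [1.2, -1.7, -0.5]
width: 0.1
finger_force: 0.0
time_s: 40.85
position: [472.9, 96.9, 54.3]
ee_rot: [-0.003, 0.452, 0.892, -0.003]
force: [-1.1, 0.7, -0.2]
width: -0.1
finger_force: 0.0
time_s: 41.25
position: [477.9, 98.6, 19.9]
ee_rot: [0.001, 0.452, 0.892, 0.0]
force: [-0.6, -0.0, -0.4]
width: 0.2
finger_force: 0.0
[477.9  98.6  19.9] [0.001 0.452 0.892 0.   ]
159 [0.006, 0.0125] 157 [0.003, 0.0075] 155 [0.0033, 0.0074] 153 [0.0035, 0.0073] 151 [0.0038, 0.0072] 149.5 [0.003, 0.0053] 148 [0.0032, 0.0052] 147 [0.0022, 0.0034] 146 [0.0022, 0.0034] 145.2 [0.0018, 0.0027]
```

```bash
python3 -m creep '[[0,0,0,-0.006,0,0,0],[0,0,0,-0.005,0,0,0],[0,0.003,0.006,0,0,0,0],[0,0.003,0.0065,0,0,0,0],[0,0.003,0.0075,0,0,0,0]]'
python3 -m creep '[[0,0.0033,0.0074,0,0,0,0],[0,0.0035,0.0073,0,0,0,0],[0,0.0038,0.0072,0,0,0,0],[0,0.003,0.0053,0,0,0,0],[0,0.0032,0.0052,0,0,0,0]]'
python3 -m creep '[[0,0.0022,0.0034,0,0,0,0],[0,0.0022,0.0034,0,0,0,0],[0,0.0018,0.0027,0,0,0,0],[0,0,0,0,0,0,0],[0,0,0,0,0,0,0]]'
python3 - <<'E'
from lamp import *
o=arm.get_obs(); p=o["position"]-[700.5,28,0]; print(np.hypot(p[0],p[1]),np.degrees(np.arctan2(p[1],p[0]))%360)
E
```

```text
time_s: 41.75
position: [486.6, 118.9, 7.5]
ee_rot: [0.0, 0.452, 0.892, -0.0]
force: [-0.1, -1.3, 0.8]
width: 0.3
finger_force: 0.6
time_s: 42.25
position: [503.2, 151.4, 7.3]
ee_rot: [-0.0, 0.452, 0.892, -0.0]
force: [0.6, -1.7, 0.3]
width: -0.4
finger_force: 0.5
time_s: 42.75
position: [509.2, 160.5, 7.4]
ee_rot: [-0.0, 0.452, 0.892, 0.0]
force: [0.1, 0.2, -0.2]
width: 0.1
finger_force: 0.0
232.74642680641514 145.29200066626126
```

```bash
python3 -m creep '[[0,-0.0158,-0.0123,0,0,0,0],[0,0,0,0.045,0,0,-8.25],[0,0,0,0.045,0,0,-8.25],[0,0,0,0.045,0,0,-8.25],[0,0,0,0.045,0,0,-8.25]]'
python3 -m creep '[[0,0,0,0.045,0,0,-8.25],[0,0,0,0.045,0,0,-8.25],[0,0,0,0.045,0,0,-8.25],[0,0.0307,-0.025,0.006,0,0,-8.25],[0,0.0307,-0.025,0,0,0,0]]'
python3 -m creep '[[0,0.0307,-0.025,0,0,0,0],[0,0,0,0,0,0,0],[0,0,0,0,0,0,0],[0,0,0,0,0,0,0]]'
python3 - <<'E'
from disc import *
o=arm.get_obs(); print(o["position"].round(1),o["ee_rot"].round(4)); c,im=snap("wrist","w21"); print(proj(c,[624,135,205]),proj(c,[701,29,36]))
p=proj(c,[624,135,210]); disc("w21",c,p[0],p[1],47)
th=np.radians(128.4); d=np.array([np.cos(th),np.sin(th)]);n=np.array([-d[1],d[0]])
print([proj(c,[*(np.array([701,29])+a*d+b*n),20]).round() .tolist() for a,b in((250,55),(250,-55),(-35,-55),(-35,55))])
E
```

```text
time_s: 43.25
position: [492.9, 148.0, 189.2]
ee_rot: [-0.0, 0.689, 0.725, 0.0]
force: [0.8, -0.4, 0.4]
width: -0.1
finger_force: 0.0
time_s: 43.75
position: [555.9, 98.7, 331.7]
ee_rot: [0.002, 0.866, 0.5, 0.003]
force: [0.8, 0.2, -1.1]
width: 0.2
finger_force: 0.0
time_s: 44.15
position: [584.8, 74.2, 328.5]
ee_rot: [-0.0, 0.865, 0.502, 0.0]
force: [-0.1, 0.7, -0.3]
width: -0.1
finger_force: 0.0
[584.8  74.2 328.5] [-3.000e-04  8.647e-01  5.023e-01  1.000e-04]
[282.35197464 112.27392707] [368.69548863 155.35869533]
z 192 centre [624.5 135.6] dia 78.6 rms 0.43 61
z 205 centre [624.3 135.5] dia 74.9 rms 0.41 61
z 220 centre [623.9 135.5] dia 70.7 rms 0.39 61
[[182.0, 123.0], [208.0, 40.0], [407.0, 126.0], [370.0, 199.0]]
```

View pics/w21.png

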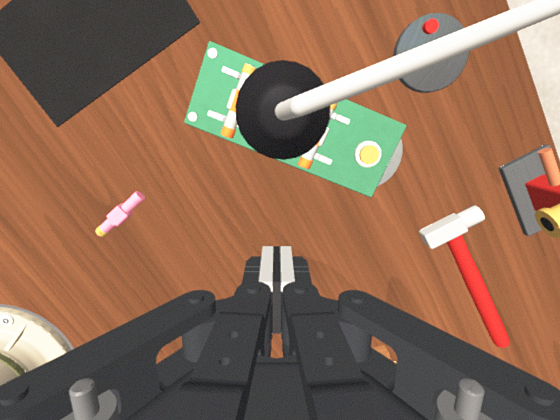

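The tray is nearly home, with both fresh heads still seated. Its corners are at (208,41), (405,125), (371,196) and (186,122). Next comes the edge fit and the miss.

```bash
cat > miss.py <<'E'
from disc import *
def miss(f,c,tops,bots,pvroi=(345,135,392,172),L=np.array([624.3,135.5])):
    hsv=cv2.cvtColor(cv2.imread(f"pics/{f}_raw.png"),cv2.COLOR_BGR2HSV); g=cv2.inRange(hsv,(65,70,40),(88,255,255))
    def edge(us,top):
        P=[]
        for u in us:
            v=np.where(g[20:215,u]>0)[0]+20
            if len(v)>3: P.append(ray(c,(u,v.min()-.5 if top else v.max()+.5),20)[:2])
        P=np.array(P,np.float32); vx,vy,x,y=cv2.fitLine(P,cv2.DIST_HUBER,0,.01,.01).ravel(); s=np.sign(vy); e=np.array([vx,vy])*s; q=(P-[x,y])@np.array([-e[1],e[0]]); print("edge rms",q.std().round(2),len(P)); return e,np.array([x,y])
    dt,pt=edge(tops,True); db,pb=edge(bots,False); d=dt+db; d/=np.linalg.norm(d); n=np.array([-d[1],d[0]])
    pv=ray(c,max(comps(hsv,(18,100,120),(34,255,255),pvroi,40),key=lambda t:t[1])[0],36)[:2]; v=L-pv
    print("hdg",np.degrees([np.arctan2(dt[1],dt[0]),np.arctan2(db[1],db[0])]).round(2),"width",abs((pt-pb)@n).round(1),"pivot",pv.round(1),"off cl",(pv@n-(pt@n+pb@n)/2).round(1))
    print("lamp hdg",np.degrees(np.arctan2(v[1],v[0])).round(2),"dist",np.hypot(*v).round(1),"lamp off tray centreline (+=left)",(L@n-(pt@n+pb@n)/2).round(1))
E
python3 - <<'E'
from miss import *
miss("w21",cam("wrist"),list(range(214,238,2))+list(range(350,402,3)),list(range(190,220,2))+list(range(245,296,3))+list(range(316,368,3)))
E
```

```text
edge rms 0.38 30
edge rms 21.48 43
hdg [128.65 128.68] width 108.3 pivot [701.6  30.5] off cl 0.3
lamp hdg 126.36 dist 130.4 lamp off tray centreline (+=left) -5.0
```

```bash
python3 -m creep '[[0,-0.0306,0.0246,0,0,0,8.25],[0,-0.0306,0.0246,0,0,0,8.25],[0,-0.0306,0.0246,0,0,0,8.25],[0,0,0,-0.045,0,0,8.25],[0,0,0,-0.045,0,0,8.25]]'
python3 -m creep '[[0,0,0,-0.045,0,0,8.25],[0,0,0,-0.045,0,0,8.25],[0,0,0,-0.045,0,0,8.25],[0,0,0,-0.045,0,0,0],[0,0,0,0,0,0,0]]'
python3 -m creep '[[0,0,0,-0.03,0,0,0],[0,0,0,-0.018,0,0,0],[0,0,0,0,0,0,0],[0,0,0,0,0,0,0]]'
```

```text
time_s: 44.7
position: [492.9, 149.1, 239.3]
ee_rot: [0.003, 0.629, 0.777, 0.001]
force: [0.5, -0.2, -1.4]
width: 0.2
finger_force: 0.0
time_s: 45.2
position: [489.4, 145.7, 53.9]
ee_rot: [-0.003, 0.452, 0.892, -0.003]
force: [-0.2, -0.2, -0.3]
width: 0.2
finger_force: 0.0
time_s: 45.6
position: [494.7, 147.6, 12.7]
ee_rot: [0.001, 0.452, 0.892, 0.001]
force: [-0.1, -0.8, 0.3]
width: 0.1
finger_force: 0.0
```

```bash
python3 -m creep '[[0,0.0066,0.0057,-0.004,0,0,0],[0,0.0066,0.0057,0,0,0,0],[0,0,0,0,0,0,0],[0,0,0,0,0,0,0]]'
python3 -m creep '[[0,0.0013,0.0018,0,0,0,0],[0,0.0013,0.0018,0,0,0,0],[0,0.0012,0.0016,0,0,0,0],[0,0,0,0,0,0,0],[0,0,0,0,0,0,0]]'
python3 - <<'E'
from lamp import *
o=arm.get_obs(); p=o["position"]-[700.5,28,0]; print(np.hypot(p[0],p[1]),np.degrees(np.arctan2(p[1],p[0]))%360)
E
```

```text
time_s: 46.0
position: [507.2, 158.8, 6.7]
ee_rot: [0.0, 0.452, 0.892, 0.0]
force: [-0.8, 0.2, -0.6]
width: -0.1
finger_force: 0.0
time_s: 46.5
position: [510.7, 163.5, 6.3]
ee_rot: [-0.0, 0.452, 0.892, 0.0]
force: [-1.0, 0.4, 0.4]
width: 0.1
finger_force: 0.0
233.20972717254907 144.47913406717765
```

```bash
python3 -m creep '[[0,0.0009,0.0012,0,0,0,0],[0,0.0009,0.0012,0,0,0,0],[0,0.0009,0.0012,0,0,0,0],[0,0.0006,0.0009,0,0,0,0],[0,0,0,0,0,0,0]]'
python3 -m creep '[[0,0,0,0,0,0,0],[0,0,0,0,0,0,0]]'
python3 - <<'E'
from lamp import *
o=arm.get_obs(); p=o["position"]-[700.5,28,0]; print(np.hypot(p[0],p[1]),np.degrees(np.arctan2(p[1],p[0]))%360)
E
```

```text
time_s: 47.0
position: [514.1, 168.1, 6.4]
ee_rot: [-0.0, 0.452, 0.892, 0.0]
force: [-0.6, -0.7, -0.3]
width: -0.1
finger_force: 0.1
time_s: 47.2
position: [514.0, 168.1, 6.4]
ee_rot: [-0.0, 0.452, 0.892, 0.0]
force: [0.7, -0.0, -0.4]
width: -0.3
finger_force: 0.0
233.23384075466032 143.08568137662485
```

Back off and check from above.

```bash
python3 -m creep '[[0,-0.0158,-0.0123,0,0,0,0],[0,0,0,0.045,0,0,-8.25],[0,0,0,0.045,0,0,-8.25],[0,0,0,0.045,0,0,-8.25],[0,0,0,0.045,0,0,-8.25]]'
python3 -m creep '[[0,0,0,0.045,0,0,-8.25],[0,0,0,0.045,0,0,-8.25],[0,0,0,0.045,0,0,-8.25],[0,0.0287,-0.027,0.006,0,0,-8.25],[0,0.0287,-0.027,0,0,0,0]]'
python3 -m creep '[[0,0.0287,-0.027,0,0,0,0],[0,0,0,0,0,0,0],[0,0,0,0,0,0,0],[0,0,0,0,0,0,0]]'
python3 - <<'E'
from miss import *
o=arm.get_obs(); print(o["position"].round(1),o["ee_rot"].round(4)); c,im=snap("wrist","w22")
p=proj(c,[624,135,210]); disc("w22",c,p[0],p[1],47); 
miss("w22",c,list(range(220,240,2))+list(range(350,402,3)),list(range(190,218,2))+list(range(245,293,3))+list(range(316,365,3)))
c,im=snap("side","s22",(150,140,420,330),2.9); c,im=snap("top","t22")
E
```

```text
time_s: 47.7
position: [497.8, 155.9, 188.3]
ee_rot: [-0.0, 0.689, 0.725, 0.0]
force: [0.2, 0.6, 0.2]
width: -0.2
finger_force: 0.0
time_s: 48.2
position: [556.7, 102.6, 330.7]
ee_rot: [0.002, 0.866, 0.5, 0.003]
force: [0.1, 0.2, -0.3]
width: 0.1
finger_force: 0.0
time_s: 48.6
position: [583.7, 76.0, 327.5]
ee_rot: [-0.0, 0.865, 0.502, 0.0]
force: [0.0, 1.3, 0.2]
width: -0.1
finger_force: 0.0
[583.7  76.  327.5] [-4.000e-04  8.646e-01  5.024e-01  2.000e-04]
z 192 centre [624.8 135.3] dia 78.6 rms 0.32 61
z 205 centre [624.5 135.3] dia 74.9 rms 0.31 61
z 220 centre [624.1 135.4] dia 70.7 rms 0.29 61
edge rms 0.33 28
edge rms 38.59 40
hdg [126.57 126.54] width 107.7 pivot [701.5  30.4] off cl 0.2
lamp hdg 126.28 dist 130.4 lamp off tray centreline (+=left) -0.4
```

View pics/s22.png

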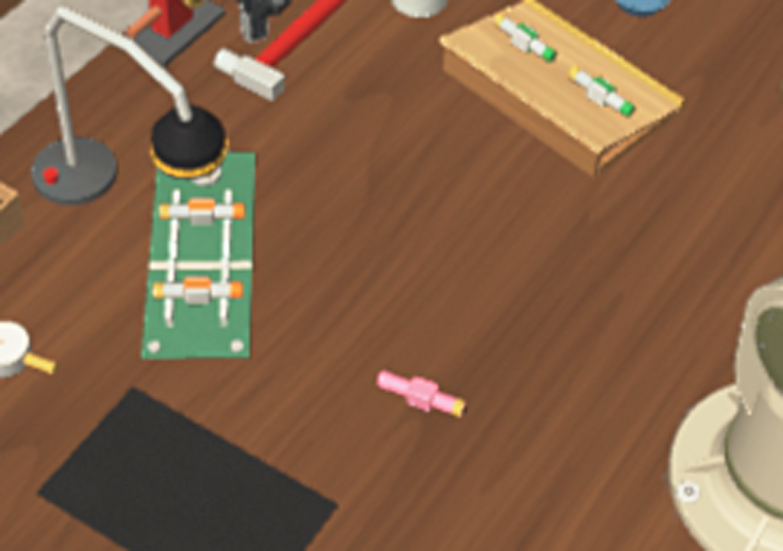

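In the final side view, both fresh heads sit in notches at (200,210) and (197,290), and both cured heads lie on the deck at (525,38) and (602,90). The mat is empty, and the line is within about 0.5 mm of the lamp centre. Handing in.

```bash
python3 -c "
from plant import arm
print(arm.close_job())"
```

```text
the job is handed in; nothing more can be done
None
```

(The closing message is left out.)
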